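Latch the tool bin's gate

TASK

Shut the blue tool bin's gate and latch it: lift the steel latch bar by its orange thumb pin, swing the gate shut with the bar held up over the yellow striker, press it gently against the sprung red back plate just until the bar can go down behind the striker, then ease the bar all the way down onto the catch floor, ease off and let go. Use light pressure (the catch bends if it is forced) and leave the mallet, the screwdriver and the mug where they are.

Things in the scene. Friction and masses are not known exactly. Their poses are not given: they have to be found in the camera images.
- tool_bin: Open-topped blue steel bin, fixed to the bench, walls 110 mm high, 310 mm wide (its y) and 210 mm deep (its x). Its gate is on the side away from the robot. Origin on the bench surface in the middle of the plane of the shut gate; its x axis points into the bin (roughly towards the robot), y along the shut gate towards the hinge, z up.
- gate_hinge (a point): Point on the gate's vertical hinge line, 115 mm above the bench, at x 0, y +130 mm of tool_bin.
- gate (a joint): Angle of the gate in rad; 0 is the gate lying along tool_bin's y axis (nominally shut), positive is open: the free end, on the -y side, swings towards tool_bin -x. Stops at -0.12 and 0.9. The grey panel is 6 mm thick, reaches 245 mm from the hinge, bottom 12 mm and top 145 mm above the bench. Hinge friction is small (about 0.1 N m) with light damping.
- latch (a joint): Angle of the latch bar in rad; 0 is level, positive is tip raised. Pivot on the gate, axis square to the panel, 90 mm from the hinge line, 115 mm above the bench, 11 mm outside the panel's mid-plane. The free bar hangs at its stop -0.06; upper stop 0.40. The pivot is damped. In the catch the bar rests on the floor at 0; friction there can keep it from dropping fully home by its own weight.
- latch_bar: Flat steel bar 8 mm thick (square to the gate), 22 mm high, about 0.2 kg, reaching 195 mm from its pivot towards and 40 mm past the gate's free edge. Origin on the pivot, in the middle of the bar's thickness. Its x axis is square to the gate (pointing into the bin when shut), its y axis runs along the bar from tip to pivot, z across the bar upward.
- thumb_pin (a point): Middle of the graspable length of the orange thumb pin: a round pin 14 mm thick that stands 38 mm out from the bar's outer face (along -x of latch_bar), 100 mm from the pivot and 190 mm from the hinge line. This point is 19 mm from the bar's outer face. The pin lies level and can be pinched from above, fingers closing along the bar; the bar turns about the pin's axis in the fingers as it lifts.
- bar_tip (a point): Point on the bar's lower edge, middle of its thickness, 180 mm from the pivot and 270 mm from the hinge line: the part that goes into the catch.
- latch_post: Black fixed post, 175 mm high, at the gate's free side; it carries the yellow striker and, 6 mm further in (+x), the red sprung back plate, both 24 mm wide and centred at y -140 mm. Its frame coincides with tool_bin's. Pressing the bar against striker or back plate with more than 16 N bends them; the seated bar is nipped between them, 5 N each side (counted together): ease off before letting go.
- catch_floor: Fixed dark steel ledge under striker and back plate, on which the seated bar rests: top 104 mm above the bench, 24 mm wide (y), centred at y -140 mm and reaching from x -66 to +50 mm of tool_bin. Frame coincides with tool_bin's. Do not press the bar down on it with more than 40 N.
- striker_nominal (a point): Nominal middle of the top of the yellow striker: an upright blunt nose 30 mm thick (x), 24 mm wide, top 122 mm above the bench, 18 mm above the catch floor. It really stands up to 16 mm nearer or farther along tool_bin x (see catch_nominal).
- back_plate_nominal (a point): Nominal outer face of the red back plate, free; it reaches 185 mm above the bench, so the raised bar meets it at latch angles under 0.35 rad. The 8 mm bar goes down only with the plate pressed back 2 mm or more (10 mm travel). It yields 2.6 N per mm from zero at the bar (270 mm from the hinge), is damped (200 N s/m), so press slowly; at the thumb pin 1.4 times the force is felt.
- catch_nominal (a point): Nominal middle of the bar's thickness in the catch, at floor height (x -11, y -140, z 104 mm of latch_post). Striker and back plate are together clamped in slots and really stand up to 16 mm nearer or farther along tool_bin x; this offset is not measured and must be felt (the plate's spring) or seen. The seated gate angle is thus between about -0.06 and +0.06 rad.
- mallet: Loose rubber mallet lying in the bin: black head 85 x 50 x 50 mm, wooden handle 165 mm. Origin under the head. Leave alone.
- screwdriver: Loose screwdriver, 180 mm long, orange handle, lying on the bench beyond the latch post (-y side of the bin). Origin under its middle. Leave alone.
- mug: Loose blue mug, 80 mm wide and 90 mm high, standing on the bench beyond the hinge (+y side of the bin). Origin under its middle. Leave alone.

How it is judged (in metres and radians):
On the way, in this order (a step that is already met when the one before it is completed fails the run):
1. the latch bar is lifted high enough to clear the striker while the gate is still open (value of joint latch above 0.11 rad and value of joint gate above 0.1 rad), for 0.1 s.
2. the gate is swung shut with the bar still held up over the striker (value of joint latch above 0.08 rad and value of joint gate below 0.075 rad), for 0.1 s.
At the end, for the whole second after the job is handed in: The gate is shut and stays shut by itself (gate angle between -0.09 and 0.07 rad), the bar lies on the catch floor behind the striker (latch angle -0.025 to 0.02 rad, lower edge less than 5 mm above the floor), everything at rest and let go (value of joint latch between -0.025 and 0.02 rad and value of joint gate between -0.09 and 0.07 rad and z of bar_tip in the frame of latch_post below 0.109 m and velocity of joint gate between -0.03 and 0.03 rad/s and velocity of joint latch between -0.05 and 0.05 rad/s); the robot touches nothing.
It fails at once if the latch bar is pressed on the striker or back plate with more than 16 N (contact force between latch_bar and latch_post above 16 N).
It fails at once if the latch bar is pressed down on the catch floor with more than 40 N (contact force between latch_bar and catch_floor above 40 N).
It fails at once if the mallet is disturbed (distance of mallet from where it was at the start of the episode above 0.03 m).
It fails at once if the screwdriver is disturbed (distance of screwdriver from where it was at the start of the episode above 0.03 m).
It fails at once if the mug is disturbed (distance of mug from where it was at the start of the episode above 0.03 m).
It also fails if it takes over 64 s, if anything falls off the work surface, if the arm or the gripper's body presses on something with over 40 N, if the wrist force passes 120 N, or if a joint passes its speed limit or range.

ROBOT

A 6-joint arm with a two-finger parallel gripper is mounted at the origin on the work surface. World frame = base frame: x ahead of the robot, y to its left, z up, the work surface at z = 0. Lengths are in m, angles in degrees, forces in N, time in s.
With the tool pointing down it reaches from about 0.25 to 0.725 m from the base axis. Payload 9.7 kg.
Tool frame: the origin (TCP) lies at the centre of the arm's flange, where the gripper is bolted on; the fingertips stand 173 mm ahead of it and the grasp point (between the pads) lies bot.grip_depth ahead of it (bot.grip_depth is the distance from the TCP to the grasp point, in m); z points along the fingers, y is the direction in which the jaws open and shut (so a half turn about z gives the same grasp; the last joint's range is limited). The gripper opens to 85 mm and grips with 20 to 120 N. Pads are 22 mm wide; open, the fingers measure 114 mm over their backs; the gripper's body (76 mm by 85 mm) begins 54 mm behind the grasp point. The pads swing forward as they close: fully open they stand 13 mm farther back than shut.
Start: joints at [-67.208, 4.979, 10.078, 95.1, 0, 90], TCP at [0.213, -0.507, 0.405] pointing down, gripper open.
Joint ranges: [-179.16, 179.16], [-48.56, 103.87], [-65.8, 70.77], [-126.05, 130.52], [-82.76, 87.17], [-180, 180]. Speed limits (degrees/s): [127.2, 127.2, 147.25, 180, 180, 180].

INTERFACE

Orientations are given as [roll, pitch, yaw] about the fixed x, y, z axes, in that order (R = Rz(yaw) Ry(pitch) Rx(roll)).
In Python, from workcell import status, viewer, bot gives the robot as it stands. The module is installed in compiled form; this text tells all that it offers.
- The arm moves only by the tool move_arm, never from a script. Its argument "commands" is a list of rows, each an object with "claw": the gripper's target within -1 to 1 (fully open at 1, half-way at 0, shut at -1); "travel": the shift along the tool's x, y, z in cm, a list of three; "turn": the turn about the tool's z in degrees. A call has 1 to 5 rows; each row shifts and turns the commanded pose from where the row before left it, along the tool's axes as they then stand; what a row does not reach is not made up. A row lasts 1/12 s, in which the tool goes at most 41.7 mm and 7.16 degrees, less where a joint would pass 70% of its speed; a pose out of reach is approached as far as the arm can. A call is refused whole if a number of a shift passes 4.17 or a number of a turn 7.16, either way. A call with a gripper value outside its range is refused whole. The fingers move at their own pace and stop on an object; "squeeze" is the grip in N (left out, the last holds). Time passes only in rows, so rows that do not move let the fingers close. It gives the time, the measured TCP pose, the force and the opening at its end, in the units of the state.
- status.get_obs(): the state, without advancing time (a new reading comes with each control period).
- viewer.camera(name): name is "scene" or "top" or "wrist"; returns the picture (480x640x3 uint8, blue, green, red); there is no depth.
- viewer.camera_params(name): a dict with "camera_matrix" (3x3 intrinsics, pixels), "D" ([k1, k2, p1, p2, k3] as OpenCV has them; the pictures are not rectified), "xyz" and "rotation" of the camera in the world. Camera axes: x right, y up, looking along -z (the intrinsics and any distortion apply to the point x, -y, -z); pixel columns grow to the right and rows downward; lengths in m; the calibration is good to about 2 mm. A picture is of the moment at which its call begins: read the wrist's pose just before it. camera_params takes no time and is no camera call; for the wrist camera it gives the pose at the moment of the call.
- bot.job_done(): hands the job in, once; it reports no verdict.
The state is a dict: "time": time; "q": joint angles; "qd": joint speeds; "joint_efforts": joint torques, N m; "ee_pos": TCP position; "tcp_rot": TCP orientation; "wrist_force": force on the tool from outside, world axes, zero at the start; "torque": the same for the moment, N m; "opening": finger opening in m.
Only numpy, scipy, OpenCV 4.12 (cv2) and the standard library are available. Lean on these libraries where they do the work, as an engineer would, in place of code of your own. Each camera call takes 0.05 s, during which the arm holds its last target.

## Working session

There is one attempt and no reset: what is moved stays moved. The work goes in short steps, Python scripts to look and compute and a tool call to move; the robot and the scene stay as the last step left them, time stands still between calls to the robot, and variables do not carry over. Pictures are saved under pics/ and viewed, and the job is handed in when it is done.

Besides the shell and the picture viewer there is one more tool, called after "Emit:" as name(argument=value, ...), one argument or row to a line, values as JSON. move_arm: Moves the arm, as the interface text tells. Its arguments: {"type":"object","properties":{"commands":{"type":"array"},"squeeze":{"type":"number"}},"required":["commands"]}

```bash
mkdir -p pics; python3 - <<'E'
from workcell import status, viewer, bot
import cv2
print(status.get_obs()); print(bot.grip_depth)
for n in ("scene","top","wrist"):
    p=viewer.camera_params(n); print(n,p)
    cv2.imwrite(f"pics/{n}0.png",viewer.camera(n))
E
```

```text
{'time': 0.0, 'q': array([-6.72062887e+01,  5.01049609e+00,  1.00327920e+01,  9.50979215e+01,
       -8.19904229e-04,  9.00017225e+01]), 'qd': array([ 0.07645107,  0.04371892, -0.02312358,  0.00979073,  0.10567356,
        0.03817481]), 'joint_efforts': array([ 3.45096400e-03, -5.20390248e+01,  4.64800608e+01,  1.65191473e-02,
        7.65017830e-05, -2.50107161e-05]), 'ee_pos': array([ 0.21307679, -0.50704956,  0.40397382]), 'tcp_rot': array([-1.79924374e+02,  8.22177085e-04,  2.27919899e+01]), 'wrist_force': array([-0.01495802, -0.65153814,  0.22790124]), 'torque': array([ 0.01164452, -0.01017228, -0.07440886]), 'opening': 0.08539467886100822}
0.1547
scene {'camera_matrix': array([[486.33001883,   0.        , 318.8230702 ],
       [  0.        , 486.33001883, 239.37222347],
       [  0.        ,   0.        ,   1.        ]]), 'D': array([-0.0732769,  0.       ,  0.       ,  0.       ,  0.       ]), 'xyz': array([1.32847044, 0.06394018, 0.75560456]), 'rotation': array([51.114803  , -0.43540658, 91.38078456])}
top {'camera_matrix': array([[456.22514243,   0.        , 315.88625634],
       [  0.        , 456.22514243, 237.36366244],
       [  0.        ,   0.        ,   1.        ]]), 'D': array([-0.10076869,  0.        ,  0.        ,  0.        ,  0.        ]), 'xyz': array([0.46849908, 0.02959727, 0.87354768]), 'rotation': array([  3.57662139,   1.80842004, -89.82029188])}
wrist {'camera_matrix': array([[341.92647587,   0.        , 320.67515015],
       [  0.        , 341.92647587, 240.19991116],
       [  0.        ,   0.        ,   1.        ]]), 'D': array([-0.0351064,  0.       ,  0.       ,  0.       ,  0.       ]), 'xyz': array([ 0.28839381, -0.47421617,  0.3742885 ]), 'rotation': array([-1.84620709e+01,  5.03933668e-02, -6.71900131e+01])}
```

View pics/scene0.png

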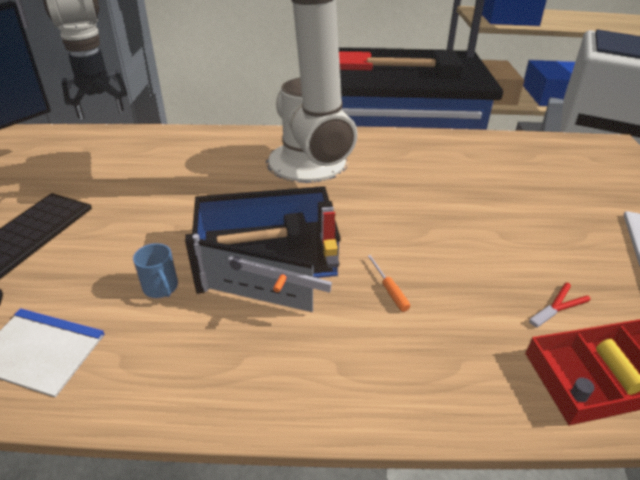

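View pics/top0.png

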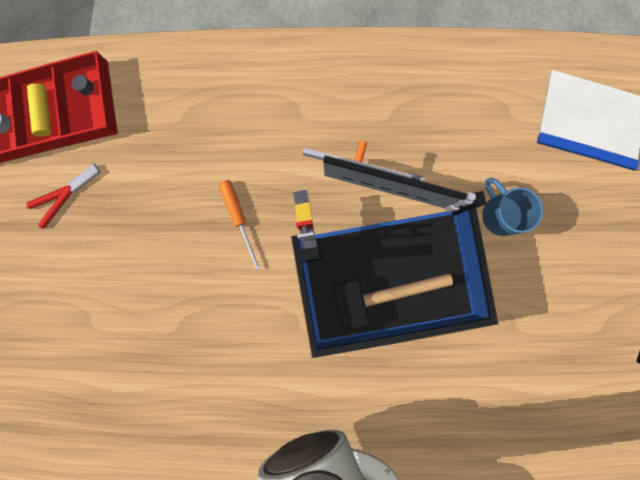

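```bash
python3 - <<'E'
import cv2
a=cv2.imread("pics/top0.png")[130:370,270:560]; cv2.imwrite("pics/top0z.png",cv2.resize(a,None,fx=2.5,fy=2.5,interpolation=cv2.INTER_CUBIC))
a=cv2.imread("pics/scene0.png")[170:330,170:370]; cv2.imwrite("pics/scene0z.png",cv2.resize(a,None,fx=3.75,fy=3.75,interpolation=cv2.INTER_CUBIC))
E
```

```text
(no output)
```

View pics/top0z.png

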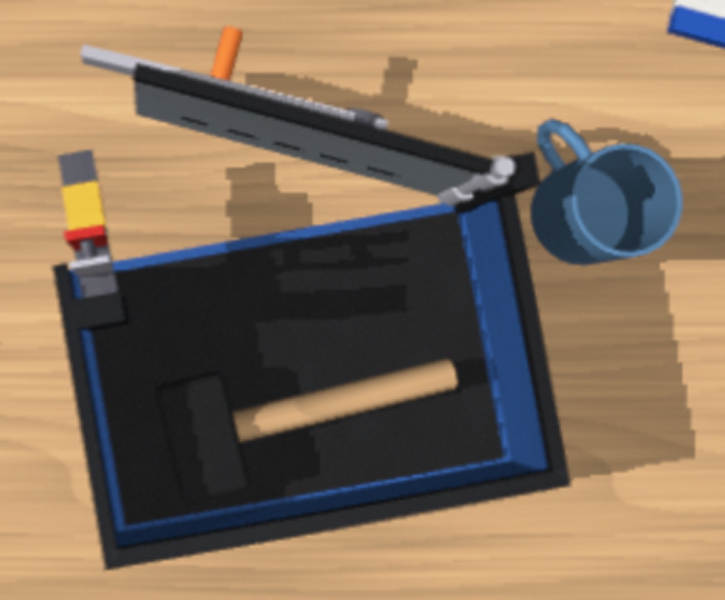

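View pics/scene0z.png

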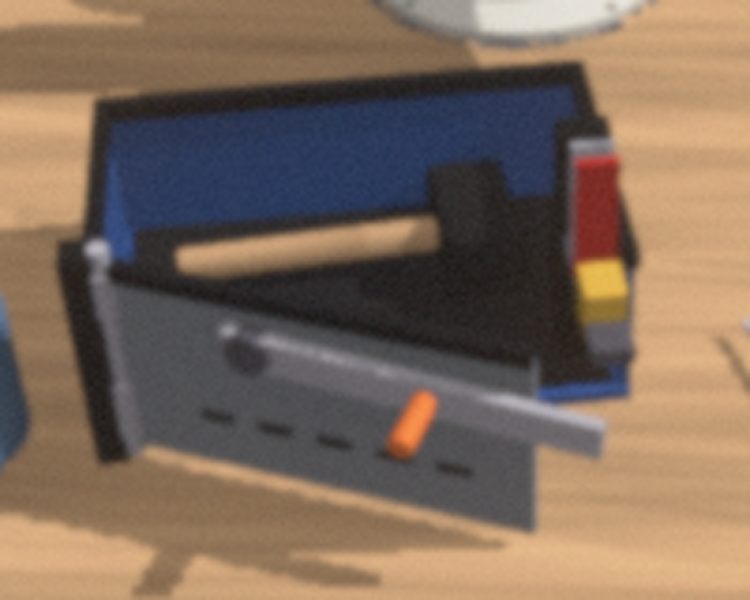

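View pics/wrist0.png

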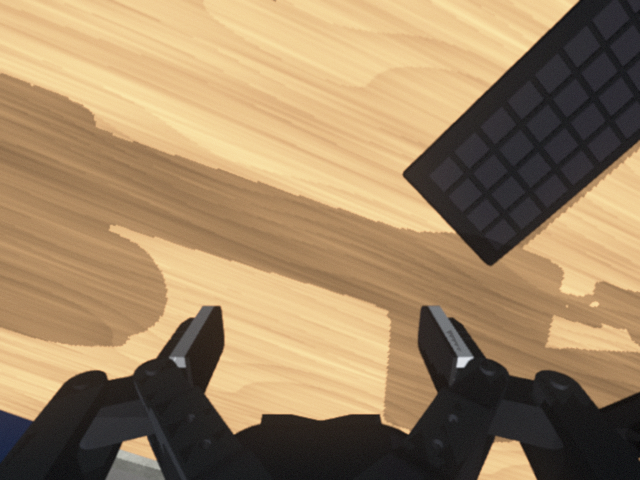

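```bash
cat > h.py <<'E'
import numpy as np, cv2
from scipy.spatial.transform import Rotation as R
from scipy.optimize import least_squares
import pickle
def proj(P,p):
    Rc=R.from_euler('xyz',p['rotation'],degrees=True).as_matrix()
    Q=(np.atleast_2d(P)-p['xyz'])@Rc; Q=Q*[1,-1,-1]
    return cv2.projectPoints(Q,np.zeros(3),np.zeros(3),p['camera_matrix'],p['D'])[0].reshape(-1,2)
def T(b,P):  # tool_bin->world ; b=[x,y,yaw]
    c,s=np.cos(b[2]),np.sin(b[2]); P=np.atleast_2d(P)
    return np.c_[b[0]+c*P[:,0]-s*P[:,1], b[1]+s*P[:,0]+c*P[:,1], P[:,2]]
def G(g,off,d,z): # gate: offset off in +x normal, distance d from hinge
    # free end along -y swings to -x for positive g
    u=np.array([-np.sin(g),-np.cos(g)]); n=np.array([np.cos(g),-np.sin(g)])
    return np.r_[np.array([0,.130])+d*u+off*n, z]
def L(g,l,off,r,w): # bar: r from pivot, w across up, off from bar mid
    return G(g,-.011+off,.09+r*np.cos(l)-w*np.sin(l),.115+r*np.sin(l)+w*np.cos(l))
E
cat > fit.py <<'E'
from h import *
from workcell import viewer
tp=viewer.camera_params("top"); sp=viewer.camera_params("scene")
tz=lambda x,y:(x/2.5+270,y/2.5+130); sz=lambda x,y:(x/3.75+170,y/3.75+170)
l=-.06
pin=lambda g:L(g,l,-.042,.1,0)
O=[('t',tz(234,30),pin),('s',sz(400,445),pin),
('t',tz(135,66),lambda g:G(g,-.003,.245,.145)),('s',sz(536,358),lambda g:G(g,0,.245,.145)),('s',sz(535,529),lambda g:G(g,-.003,.245,.012)),
('t',tz(82,47),lambda g:L(g,l,-0.0,.195,.011)),('s',sz(602,458),lambda g:L(g,l,-.004,.195,-.011)),('s',sz(606,426),lambda g:L(g,l,-.004,.195,.011)),
('t',tz(503,165),lambda g:G(g,0,0,.148)),('s',sz(97,246),lambda g:G(g,0,0,.148)),
('s',sz(97,100),lambda g:[.21,.155,.11]),('s',sz(582,63),lambda g:[.21,-.155,.11]),
('t',tz(108,568),lambda g:[.21,-.155,.11]),('t',tz(568,485),lambda g:[.21,.155,.11])]
def res(v):
    return np.concatenate([(proj(T(v[:3],f(v[3])),tp if c=='t' else sp)[0]-uv) for c,uv,f in O])
s=least_squares(res,[.62,-.03,np.pi+.2,.4],loss='soft_l1')
print(s.x,np.degrees(s.x[2])); 
for o,r in zip(O,res(s.x).reshape(-1,2)): print(o[0],np.round(o[1]),r.round(1))
v=s.x; np.save('v.npy',v)
print('pin',T(v,L(v[3],l,-.023,.1,0)),'hinge',T(v,G(v[3],0,0,.115)))
# striker offset: points on top corners
for c,uv,P in [('s',sz(583,294),[-.045,-.152,.122]),('s',sz(628,290),[-.045,-.128,.122]),('t',tz(63,188),0),('t',tz(100,183),0),('t',tz(66,232),0),('t',tz(105,226),0)]:
    p=sp if c=='s' else tp
    f=lambda w:proj(T(v,[w[0],w[1],.122]),p)[0]-uv
    print(c,least_squares(f,[0,-.14]).x)
for c,uv in [('t',tz(59,156)),('t',tz(92,151))]:
    print('floor end',least_squares(lambda w:proj(T(v,[w[0],w[1],.104]),tp)[0]-uv,[0,-.14]).x)
for c,uv in [('s',sz(572,155)),('s',sz(615,157)),('t',tz(67,250)),('t',tz(104,248)),('t',tz(67,236)),('t',tz(104,229))]:
    p=sp if c=='s' else tp
    print('red top',c,least_squares(lambda w:proj(T(v,[w[0],w[1],.185]),p)[0]-uv,[0,-.14]).x)
E
python3 fit.py
```

```text
[ 0.55619708 -0.06566574  3.28833496  0.42650993] 188.40771480110777
t [364. 142.] [-0.3  0.4]
s [277. 289.] [-0.2  0.5]
t [324. 156.] [-0.2 -0. ]
s [313. 265.] [ 0.1 -2.4]
s [313. 311.] [-0.   1.2]
t [303. 149.] [-0.3  1.1]
s [331. 292.] [-0.5  0.6]
s [332. 284.] [-0.6  1. ]
t [471. 196.] [-1.5  3.4]
s [196. 236.] [1.1 1.2]
s [196. 197.] [-0.8 -1.2]
s [325. 187.] [-1.3  0.6]
t [313. 357.] [ 0.5 -5.6]
t [497. 324.] [-0.   0.2]
pin [[ 0.6602987  -0.02121731  0.1090036 ]] hinge [[ 0.57520519 -0.19426859  0.115     ]]
s [-0.03422627 -0.12601441]
s [-0.03364638 -0.15073648]
t [-0.03509192 -0.15019314]
t [-0.03476704 -0.12536194]
t [-0.00570755 -0.15232986]
t [-0.00587366 -0.12616301]
floor end [-0.05987128 -0.15086177]
floor end [-0.05992433 -0.1280756 ]
red top s [ 0.00720502 -0.12458393]
red top s [ 0.00280615 -0.14727384]
red top t [ 0.01182209 -0.1494718 ]
red top t [ 0.01389116 -0.12707089]
red top t [ 0.00337964 -0.14827516]
red top t [ 0.00244455 -0.12542313]
```

```bash
sed -i "s/^('t',tz(108,568).*$/('t',tz(59,156),lambda g:[-.066,-.152,.104]),('t',tz(92,151),lambda g:[-.066,-.128,.104])]/; s/^('s',sz(97,100).*$//" fit.py; sed -i "/'t',tz(503,165)/s/^('t',tz(503,165),lambda g:G(g,0,0,.148)),/('t',tz(503,165),lambda g:G(g,0,0,.155)),/;s/sz(97,246),lambda g:G(g,0,0,.148)/sz(97,243),lambda g:G(g,0,0,.155)/" fit.py; cat >> fit.py <<'E'
import cv2
for n,p,(x0,y0,x1,y1,k) in (("top",tp,(270,130,560,370,2.5)),("scene",sp,(170,170,370,330,3.75))):
    im=cv2.imread(f"pics/{n}0.png")[y0:y1,x0:x1]; im=cv2.resize(im,None,fx=k,fy=k,interpolation=cv2.INTER_CUBIC)
    def poly(Ps,col):
        q=((proj(T(v,np.array(Ps)),p)-[x0,y0])*k+k/2-.5).astype(int); cv2.polylines(im,[q.reshape(-1,1,2)],True,col,1)
    for z in (0,.11): poly([[0,-.155,z],[.21,-.155,z],[.21,.155,z],[0,.155,z]],(0,255,0))
    g=v[3]; poly([G(g,0,0,.145),G(g,0,.245,.145),G(g,0,.245,.012),G(g,0,0,.012)],(255,255,0))
    poly([L(g,l,0,0,.011),L(g,l,0,.195,.011),L(g,l,0,.195,-.011),L(g,l,0,0,-.011)],(0,0,255))
    poly([L(g,l,-.004,.1,0),L(g,l,-.042,.1,0)],(255,0,255))
    poly([[-.066,-.152,.104],[-.066,-.128,.104],[.05,-.128,.104],[.05,-.152,.104]],(255,0,0))
    cv2.imwrite(f"pics/{n}_ov.png",im)
E
python3 fit.py
```

```text
[ 0.55535193 -0.06762002  3.32218435  0.44512107] 190.34714184447122
t [364. 142.] [-0.5 -0.1]
s [277. 289.] [-0.1  0.9]
t [324. 156.] [-0.1  0. ]
s [313. 265.] [ 0.  -2.5]
s [313. 311.] [-0.1  1.2]
t [303. 149.] [-0.4  1.5]
s [331. 292.] [-0.4  0.4]
s [332. 284.] [-0.6  0.8]
t [471. 196.] [0.6 0.6]
s [196. 235.] [-0.5  0.4]
t [294. 192.] [-0.8  0.2]
t [307. 190.] [-0.2 -0.3]
pin [[ 0.66114819 -0.02117809  0.1090036 ]] hinge [[ 0.57870144 -0.1955059   0.115     ]]
s [-0.03965378 -0.1265546 ]
s [-0.03991089 -0.15128214]
t [-0.04133721 -0.15069019]
t [-0.04017215 -0.1258842 ]
t [-0.01204198 -0.15382013]
t [-0.01132243 -0.12766265]
floor end [-0.066125   -0.15051982]
floor end [-0.06540687 -0.12774492]
red top s [ 0.0018022 -0.1265271]
red top s [-0.00336205 -0.14905514]
red top t [ 0.00557434 -0.15155696]
red top t [ 0.00840034 -0.12923891]
red top t [-0.00282278 -0.15007529]
red top t [-0.00298395 -0.12720471]
```

View pics/top_ov.png

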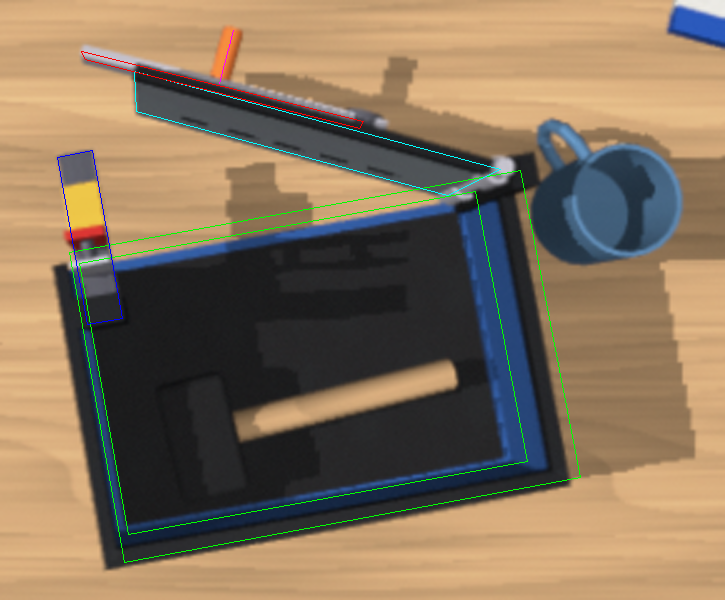

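View pics/scene_ov.png

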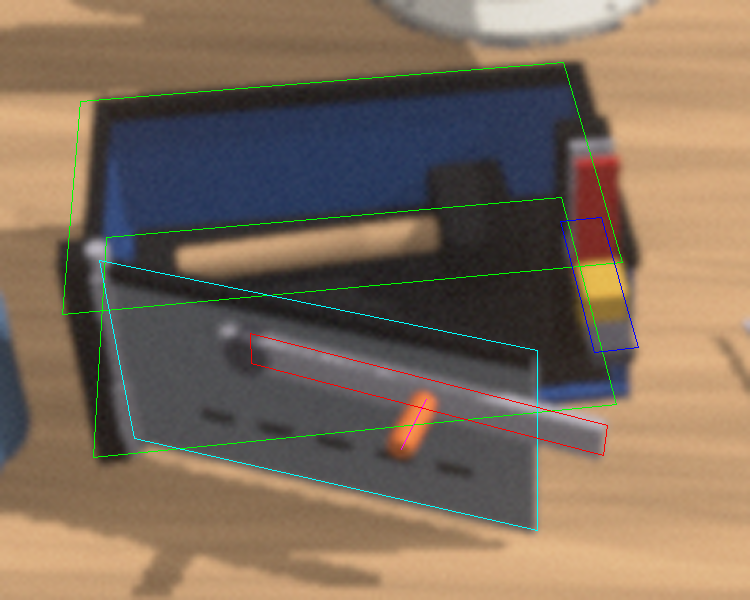

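Emit:
move_arm(
  commands=[
    {"claw": 1,"travel": [3.7,-1.7,0],"turn": 0},
    {"claw": 1,"travel": [3.7,-1.7,0],"turn": 0},
    {"claw": 1,"travel": [3.7,-1.7,0],"turn": 0},
    {"claw": 1,"travel": [3.7,-1.7,0],"turn": 0},
    {"claw": 1,"travel": [3.7,-1.7,0],"turn": 0},
  ],
  squeeze=20,
)

```text
time: 0.57
ee_pos: [0.3515, -0.3555, 0.4045]
tcp_rot: [-180.0, 0.0, 22.8]
wrist_force: [1.2, -0.6, -0.1]
opening: 0.0853
```

Emit:
move_arm(
  commands=[
    {"claw": 1,"travel": [3.7,-1.7,0],"turn": 0},
    {"claw": 1,"travel": [3.7,-1.7,0],"turn": 0},
    {"claw": 1,"travel": [3.7,-1.7,0],"turn": 0},
    {"claw": 1,"travel": [3.7,-1.7,0],"turn": 0},
    {"claw": 1,"travel": [3.7,-1.7,0],"turn": 0},
  ],
)

```text
time: 0.98
ee_pos: [0.4893, -0.2051, 0.4046]
tcp_rot: [180.0, 0.0, 22.8]
wrist_force: [0.3, -1.7, 0.1]
opening: 0.0852
```

```bash
cat > st.py <<'E'
from workcell import status
import numpy as np
np.set_printoptions(precision=4,suppress=True)
o=status.get_obs()
print('t',round(o['time'],2),'q',o['q'].round(1),'pos',o['ee_pos'],'rot',o['tcp_rot'].round(2),'F',o['wrist_force'].round(2),'op',round(o['opening'],4))
E
python3 st.py
```

```text
t 0.98 q [-22.7   2.3   7.2  95.   -0.  134.5] pos [ 0.4893 -0.2051  0.4046] rot [180.    0.   22.8] F [ 0.28 -1.74  0.15] op 0.0852
```

Emit:
move_arm(
  commands=[
    {"claw": 1,"travel": [3.7,-1.7,0],"turn": 0},
    {"claw": 1,"travel": [3.7,-1.7,0],"turn": 0},
    {"claw": 1,"travel": [3.7,-1.7,0],"turn": 0},
    {"claw": 1,"travel": [3.7,-1.7,0],"turn": 0},
    {"claw": 1,"travel": [3.7,-1.7,0],"turn": 0},
  ],
)

```text
time: 1.4
ee_pos: [0.627, -0.0551, 0.4044]
tcp_rot: [-180.0, 0.0, 22.8]
wrist_force: [-0.1, -0.4, 0.3]
opening: 0.0851
```

Emit:
move_arm(
  commands=[
    {"claw": 0.4,"travel": [0,0,0],"turn": -7.1},
    {"claw": 0.4,"travel": [0,0,0],"turn": -7.1},
    {"claw": 0.4,"travel": [0,0,0],"turn": -7.1},
    {"claw": 0.4,"travel": [0,0,0],"turn": -7.1},
    {"claw": 0.4,"travel": [0,0,0],"turn": -7.1},
  ],
)

```text
time: 1.82
ee_pos: [0.6261, -0.0568, 0.4041]
tcp_rot: [-180.0, 0.0, 58.7]
wrist_force: [0.7, -0.1, 0.4]
opening: 0.0597
```

Emit:
move_arm(
  commands=[
    {"claw": 0.2,"travel": [0,0,0],"turn": -7.1},
    {"claw": 0.2,"travel": [0,0,0],"turn": -7.1},
    {"claw": 0.2,"travel": [0,0,0],"turn": -7.1},
    {"claw": 0.2,"travel": [0,0,0],"turn": -7.1},
    {"claw": 0.2,"travel": [0,0,0],"turn": -7.1},
  ],
)

```text
time: 2.23
ee_pos: [0.626, -0.057, 0.4043]
tcp_rot: [-180.0, -0.0, 94.1]
wrist_force: [-0.6, -0.8, -0.0]
opening: 0.0509
```

Emit:
move_arm(
  commands=[
    {"claw": 0.1,"travel": [0,0,0],"turn": -7.1},
    {"claw": 0.1,"travel": [0,0,0],"turn": -7.1},
    {"claw": 0.1,"travel": [0,0,0],"turn": -7.1},
    {"claw": 0.1,"travel": [0,0,0],"turn": -7.1},
    {"claw": 0.1,"travel": [0,0,0],"turn": -7.1},
  ],
)

```text
time: 2.65
ee_pos: [0.626, -0.057, 0.4043]
tcp_rot: [-180.0, -0.0, 129.6]
wrist_force: [0.2, -0.6, -0.7]
opening: 0.047
```

Emit:
move_arm(
  commands=[
    {"claw": 0.1,"travel": [0,0,0],"turn": -7.1},
    {"claw": 0.1,"travel": [0,0,0],"turn": -7.1},
    {"claw": 0.1,"travel": [0,0,0],"turn": -7.1},
    {"claw": 0.1,"travel": [0,0,0],"turn": -7.1},
    {"claw": 0.1,"travel": [0,0,0],"turn": -7.1},
  ],
)

```text
time: 3.07
ee_pos: [0.626, -0.0569, 0.4043]
tcp_rot: [-180.0, -0.0, 165.1]
wrist_force: [0.6, 0.6, -0.1]
opening: 0.0471
```

```bash
python3 st.py; python3 - <<'E'
from workcell import viewer
import cv2,pickle
pickle.dump(viewer.camera_params("wrist"),open("w1.pkl","wb")); cv2.imwrite("pics/wrist1.png",viewer.camera("wrist"))
E
```

```text
t 3.07 q [-5.2 16.3 23.  96.8 -0.   9.7] pos [ 0.626  -0.0569  0.4043] rot [-179.99   -0.04  165.14] F [ 0.6   0.65 -0.08] op 0.0471
```

View pics/wrist1.png

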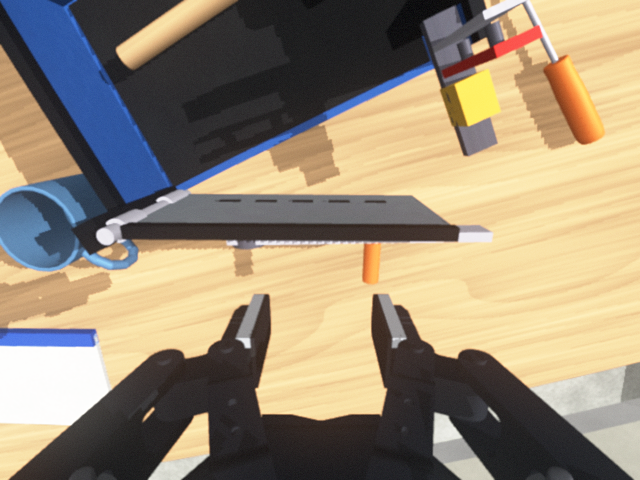

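```bash
python3 - <<'E'
import cv2
a=cv2.imread("pics/wrist1.png")[0:300,330:530]; cv2.imwrite("pics/w1z.png",cv2.resize(a[:170],None,fx=4,fy=3.5,interpolation=cv2.INTER_CUBIC))
a=cv2.imread("pics/wrist1.png")[170:300,80:500]; cv2.imwrite("pics/w1y.png",cv2.resize(a,None,fx=1.9,fy=1.9,interpolation=cv2.INTER_CUBIC))
E
```

```text
(no output)
```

View pics/w1z.png

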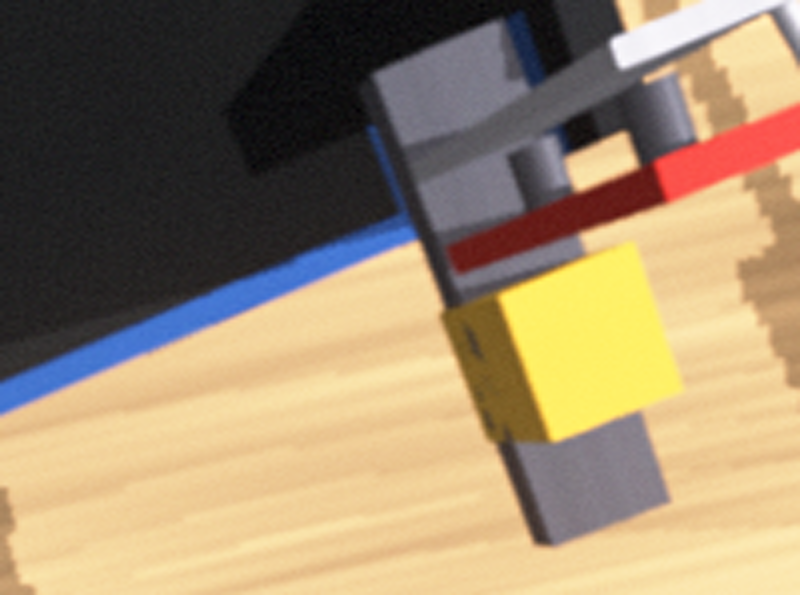

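View pics/w1y.png

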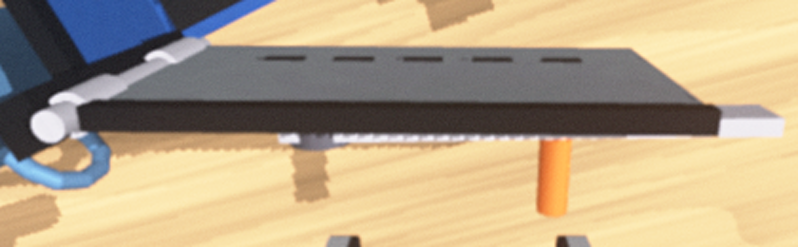

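```bash
cat > fit2.py <<'E'
exec(open('fit.py').read().split('def res')[0])
wp=pickle.load(open('w1.pkl','rb'))
a=lambda x,y:(x/4+330-.4,y/3.5-.4); b=lambda x,y:(x/1.9+80-.25,y/1.9+170-.25)
O=[(c,u,(lambda v,f=f:f(v[3]))) for c,u,f in O]
W=[(b(554,214),lambda v:L(v[3],l,-.042,.1,0)),(b(719,106),lambda v:G(v[3],.003,.245,.145)),(b(719,135),lambda v:G(v[3],-.003,.245,.145)),
(b(632,50),lambda v:G(v[3],.003,.245,.012)),(b(784,135),lambda v:L(v[3],l,-.004,.195,.011)),
(a(545,545),lambda v:[-.066,-.128,.104]),(a(668,500),lambda v:[-.066,-.152,.104])]
W+=[(a(498,293),lambda v:[v[4]+.015,-.128,.122]),(a(635,242),lambda v:[v[4]+.015,-.152,.122]),(a(682,386),lambda v:[v[4]-.015,-.152,.122]),(a(552,442),lambda v:[v[4]-.015,-.128,.122])]
O+=[('w',u,f) for u,f in W]
for c,uv,s1,s2 in [('s',sz(583,294),-1,1),('s',sz(628,290),-1,-1),('t',tz(63,188),-1,-1),('t',tz(100,183),-1,1),('t',tz(66,232),1,-1),('t',tz(105,226),1,1)]:
    O.append((c,uv,lambda v,s1=s1,s2=s2:[v[4]+.015*s1,-.14+.012*s2,.122]))
P=dict(t=tp,s=sp,w=wp)
def res(v): return np.concatenate([proj(T(v[:3],f(v)),P[c])[0]-uv for c,uv,f in O])
def resw(v): return np.concatenate([(proj(T(v[:3],f(v)),P[c])[0]-uv)*(1 if c!='w' else 1) for c,uv,f in O])
s=least_squares(resw,[.555,-.067,3.32,.44,-.03],loss='soft_l1'); v=s.x
print(v.round(4),np.degrees(v[2]))
for o,r in zip(O,res(v).reshape(-1,2)): print(o[0],np.round(o[1]),r.round(1))
np.save('v.npy',v)
print('pin',T(v,L(v[3],l,-.023,.1,0)),'hinge',T(v,G(v[3],0,0,.115)))
E
python3 fit2.py
```

```text
[ 0.5555 -0.0677  3.325   0.4463 -0.0265] 190.510437309652
t [364. 142.] [-0.6 -0.2]
s [277. 289.] [-0.   0.9]
t [324. 156.] [-0.2 -0. ]
s [313. 265.] [ 0.1 -2.4]
s [313. 311.] [-0.1  1.2]
t [303. 149.] [-0.4  1.5]
s [331. 292.] [-0.3  0.4]
s [332. 284.] [-0.5  0.8]
t [471. 196.] [0.6 0.3]
s [196. 235.] [-0.5  0.5]
t [294. 192.] [-0.9  0.4]
t [307. 190.] [-0.2 -0.1]
w [371. 282.] [-0.9 -1.1]
w [458. 226.] [1.3 5.5]
w [458. 241.] [ 0.1 -1.7]
w [412. 196.] [-0.5 -1. ]
w [492. 241.] [-1.3  0.7]
w [466. 155.] [2.  0.3]
w [497. 142.] [ 0.7 -0.2]
w [454.  83.] [-0.3  0.7]
w [488.  69.] [-1.3 -0.6]
w [500. 110.] [-0.3  0.8]
w [468. 126.] [-0.1 -0.3]
s [325. 248.] [0.8 0.4]
s [337. 247.] [0.5 0.3]
t [295. 205.] [-0.8  0.3]
t [310. 203.] [-1.4 -0.4]
t [296. 223.] [1.2 0.3]
t [312. 220.] [-0.2  0.1]
pin [[ 0.66132441 -0.02104667  0.1090036 ]] hinge [[ 0.5791741  -0.19551437  0.115     ]]
```

Emit:
move_arm(
  commands=[
    {"claw": 0.1,"travel": [-1.24,2.19,0],"turn": 0},
    {"claw": 0.1,"travel": [-1.24,2.19,0],"turn": 0},
    {"claw": 0.1,"travel": [0,0,3],"turn": 0},
    {"claw": 0.1,"travel": [0,0,3],"turn": 0},
    {"claw": 0.1,"travel": [0,0,0],"turn": 0},
  ],
)

```text
time: 3.53
ee_pos: [0.6609, -0.0208, 0.3374]
tcp_rot: [-179.9, -0.5, 164.7]
wrist_force: [-0.4, -0.2, -1.6]
opening: 0.047
```

```bash
python3 st.py; python3 - <<'E'
from workcell import viewer
import cv2,pickle
from h import *
p=viewer.camera_params("wrist"); im=viewer.camera("wrist"); v=np.load('v.npy');g=v[3];l=-.06
for Q in ([L(g,l,-.004,.1,0),L(g,l,-.042,.1,0)],[G(g,-.003,0,.145),G(g,-.003,.245,.145)]):
    cv2.polylines(im,[proj(T(v,np.array(Q)),p).astype(int).reshape(-1,1,2)],False,(0,255,0),1)
cv2.imwrite("pics/wrist2.png",im)
E
```

```text
t 3.53 q [-1.8 20.2 20.5 90.9 -0.  13.5] pos [ 0.6609 -0.0208  0.3374] rot [-179.87   -0.55  164.67] F [-0.43 -0.21 -1.58] op 0.047
```

View pics/wrist2.png

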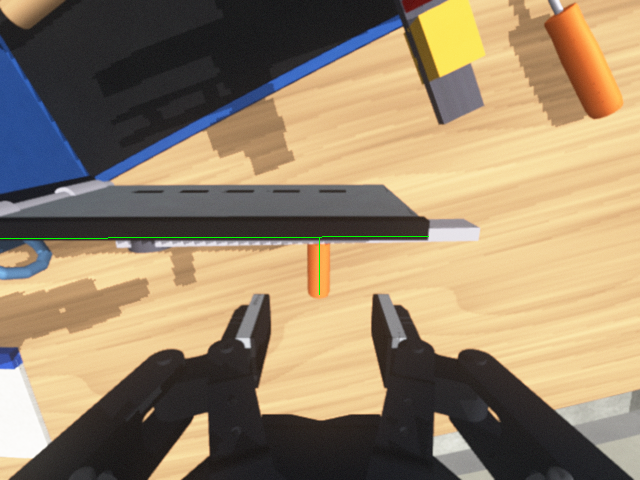

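Emit:
move_arm(
  commands=[
    {"claw": 0.1,"travel": [0,0,2],"turn": 0},
    {"claw": 0.1,"travel": [0,0,2],"turn": 0},
    {"claw": 0.1,"travel": [0,0,2],"turn": 0},
    {"claw": 0.1,"travel": [0,0,0],"turn": 0},
    {"claw": 0.1,"travel": [0,0,0],"turn": 0},
  ],
)

```text
time: 4.0
ee_pos: [0.6613, -0.0214, 0.286]
tcp_rot: [-180.0, 0.0, 164.7]
wrist_force: [-0.3, -0.8, 0.9]
opening: 0.0468
```

Emit:
move_arm(
  commands=[
    {"claw": 0.1,"travel": [0,0,1.1],"turn": 0},
    {"claw": 0.1,"travel": [0,0,1.0],"turn": 0},
    {"claw": 0.1,"travel": [0,0,0],"turn": 0},
    {"claw": 0.1,"travel": [0,0,0],"turn": 0},
  ],
)

```text
time: 4.33
ee_pos: [0.6612, -0.0212, 0.2634]
tcp_rot: [-180.0, -0.0, 164.8]
wrist_force: [-0.3, 0.7, 0.5]
opening: 0.0469
```

Emit:
move_arm(
  commands=[
    {"claw": -1,"travel": [0,0,0],"turn": 0},
    {"claw": -1,"travel": [0,0,0],"turn": 0},
    {"claw": -1,"travel": [0,0,0],"turn": 0},
    {"claw": -1,"travel": [0,0,0],"turn": 0},
    {"claw": -1,"travel": [0,0,0],"turn": 0},
  ],
  squeeze=25,
)

```text
time: 4.75
ee_pos: [0.661, -0.0223, 0.2644]
tcp_rot: [-179.8, 0.0, 164.7]
wrist_force: [-4.4, -8.6, 2.8]
opening: 0.0132
```

```bash
python3 st.py; python3 - <<'E'
from workcell import viewer
import cv2
cv2.imwrite("pics/wrist3.png",viewer.camera("wrist"));cv2.imwrite("pics/scene3.png",cv2.resize(viewer.camera("scene")[130:330,150:400],None,fx=3,fy=3))
E
```

```text
t 4.75 q [-1.9 19.8 12.  82.2 -0.2 13.4] pos [ 0.661  -0.0223  0.2644] rot [-179.84    0.02  164.72] F [-4.4  -8.64  2.82] op 0.0132
```

View pics/wrist3.png

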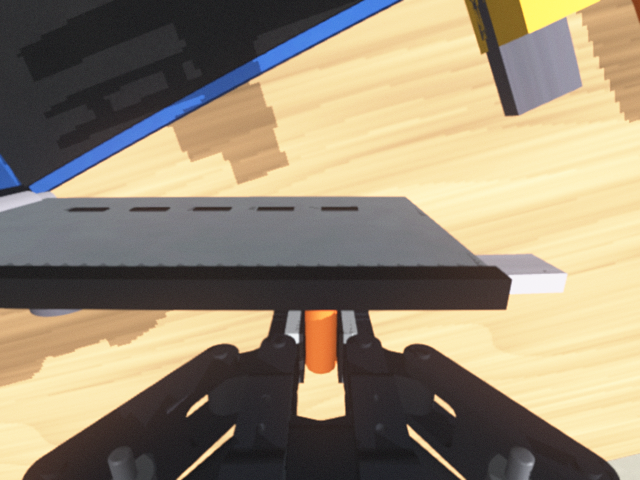

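View pics/scene3.png

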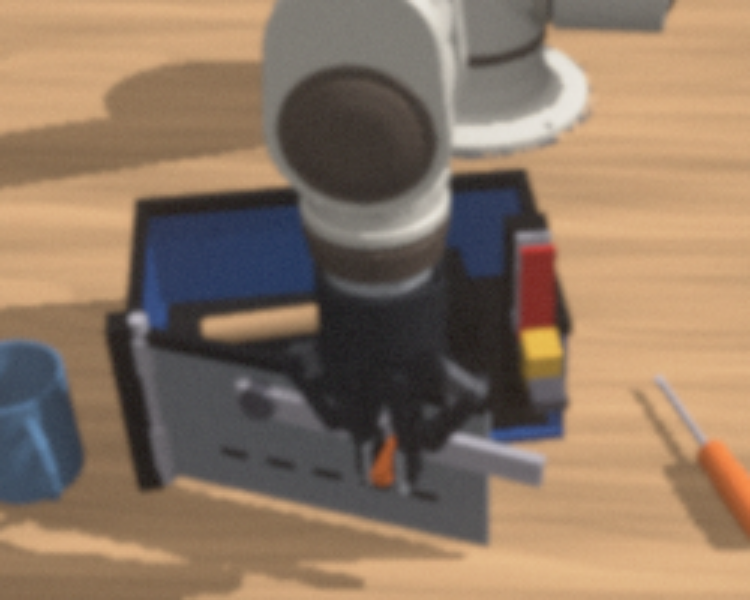

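```bash
cat > plan.py <<'E'
import sys
from h import *
v=np.load('v.npy')
def pin(g,l): return T(v,L(g,l,-.023,.1,0))[0]
def yaw(g): return np.degrees(v[2]-g)
def rows(a,b,n):
    gs=np.linspace(a[0],b[0],n+1); ls=np.linspace(a[1],b[1],n+1)
    for i in range(n):
        d=pin(gs[i+1],ls[i+1])-pin(gs[i],ls[i]); y=np.radians(yaw(gs[i]))
        X=np.array([np.cos(y),np.sin(y),0]);Y=np.array([np.sin(y),-np.cos(y),0])
        print([round(100*x,2) for x in (d@X,d@Y,-d[2])],round(-(yaw(gs[i+1])-yaw(gs[i])),2))
    print('end tcp',(pin(*b)+[0,0,.1547]).round(4),round(yaw(b[0]),2))
if __name__=='__main__':
    f=list(map(float,sys.argv[1:])); rows(f[:2],f[2:4],int(f[4]))
E
python3 plan.py .4463 -.06 .4463 .2 10; python3 plan.py .4463 .2 .04 .2 24
```

```text
[np.float64(0.0), np.float64(0.01), np.float64(-0.26)] -0.0
[np.float64(0.0), np.float64(0.01), np.float64(-0.26)] -0.0
[np.float64(-0.0), np.float64(-0.0), np.float64(-0.26)] -0.0
[np.float64(-0.0), np.float64(-0.01), np.float64(-0.26)] -0.0
[np.float64(0.0), np.float64(-0.01), np.float64(-0.26)] -0.0
[np.float64(0.0), np.float64(-0.02), np.float64(-0.26)] -0.0
[np.float64(0.0), np.float64(-0.03), np.float64(-0.26)] -0.0
[np.float64(-0.0), np.float64(-0.03), np.float64(-0.26)] -0.0
[np.float64(0.0), np.float64(-0.04), np.float64(-0.26)] -0.0
[np.float64(0.0), np.float64(-0.05), np.float64(-0.26)] -0.0
end tcp [ 0.6609 -0.0228  0.2896] 164.94
[np.float64(0.32), np.float64(0.05), np.float64(-0.0)] -0.97
[np.float64(0.32), np.float64(0.05), np.float64(-0.0)] -0.97
[np.float64(0.32), np.float64(0.05), np.float64(-0.0)] -0.97
[np.float64(0.32), np.float64(0.05), np.float64(-0.0)] -0.97
[np.float64(0.32), np.float64(0.05), np.float64(-0.0)] -0.97
[np.float64(0.32), np.float64(0.05), np.float64(-0.0)] -0.97
[np.float64(0.32), np.float64(0.05), np.float64(-0.0)] -0.97
[np.float64(0.32), np.
[... 355 characters left out ...]
(0.32), np.float64(0.05), np.float64(-0.0)] -0.97
[np.float64(0.32), np.float64(0.05), np.float64(-0.0)] -0.97
[np.float64(0.32), np.float64(0.05), np.float64(-0.0)] -0.97
[np.float64(0.32), np.float64(0.05), np.float64(-0.0)] -0.97
[np.float64(0.32), np.float64(0.05), np.float64(-0.0)] -0.97
[np.float64(0.32), np.float64(0.05), np.float64(-0.0)] -0.97
[np.float64(0.32), np.float64(0.05), np.float64(-0.0)] -0.97
[np.float64(0.32), np.float64(0.05), np.float64(-0.0)] -0.97
[np.float64(0.32), np.float64(0.05), np.float64(-0.0)] -0.97
[np.float64(0.32), np.float64(0.05), np.float64(-0.0)] -0.97
[np.float64(0.32), np.float64(0.05), np.float64(-0.0)] -0.97
end tcp [ 0.5859 -0.0046  0.2896] 188.22
```

Lift, with a 1 mm sideways relief.

Emit:
move_arm(
  commands=[
    {"claw": -1,"travel": [0,-0.1,-0.26],"turn": 0},
    {"claw": -1,"travel": [0,0,-0.26],"turn": 0},
    {"claw": -1,"travel": [0,0,-0.26],"turn": 0},
    {"claw": -1,"travel": [0,0,-0.26],"turn": 0},
    {"claw": -1,"travel": [0,-0.01,-0.26],"turn": 0},
  ],
)

```text
time: 5.27
ee_pos: [0.6609, -0.0225, 0.2766]
tcp_rot: [-179.9, -0.0, 164.8]
wrist_force: [-3.2, -4.4, -4.8]
opening: 0.013
```

Emit:
move_arm(
  commands=[
    {"claw": -1,"travel": [0,-0.02,-0.26],"turn": 0},
    {"claw": -1,"travel": [0,-0.03,-0.26],"turn": 0},
    {"claw": -1,"travel": [0,-0.03,-0.26],"turn": 0},
    {"claw": -1,"travel": [0,-0.04,-0.26],"turn": 0},
    {"claw": -1,"travel": [0,-0.05,-0.26],"turn": 0},
  ],
)

```text
time: 5.68
ee_pos: [0.6605, -0.024, 0.2897]
tcp_rot: [-180.0, -0.0, 164.8]
wrist_force: [-2.0, -4.2, -4.4]
opening: 0.013
```

Emit:
move_arm(
  commands=[
    {"claw": -1,"travel": [0,0,0],"turn": 0},
    {"claw": -1,"travel": [0,0,0],"turn": 0},
    {"claw": -1,"travel": [0,0,0],"turn": 0},
  ],
)

```text
time: 5.93
ee_pos: [0.6606, -0.0241, 0.2898]
tcp_rot: [-180.0, -0.0, 164.8]
wrist_force: [-1.8, -3.9, -3.7]
opening: 0.0129
```

```bash
python3 st.py; python3 - <<'E'
from workcell import viewer
import cv2
cv2.imwrite("pics/wrist4.png",viewer.camera("wrist"));cv2.imwrite("pics/scene4.png",cv2.resize(viewer.camera("scene")[130:330,150:400],None,fx=3,fy=3))
E
```

```text
t 5.93 q [-2.1 19.6 14.5 84.9 -0.  13.1] pos [ 0.6606 -0.0241  0.2898] rot [-179.97   -0.    164.78] F [-1.76 -3.89 -3.71] op 0.0129
```

View pics/wrist4.png

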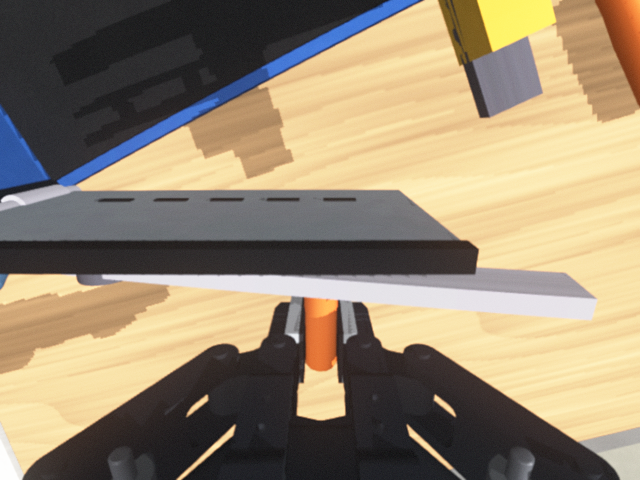

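View pics/scene4.png

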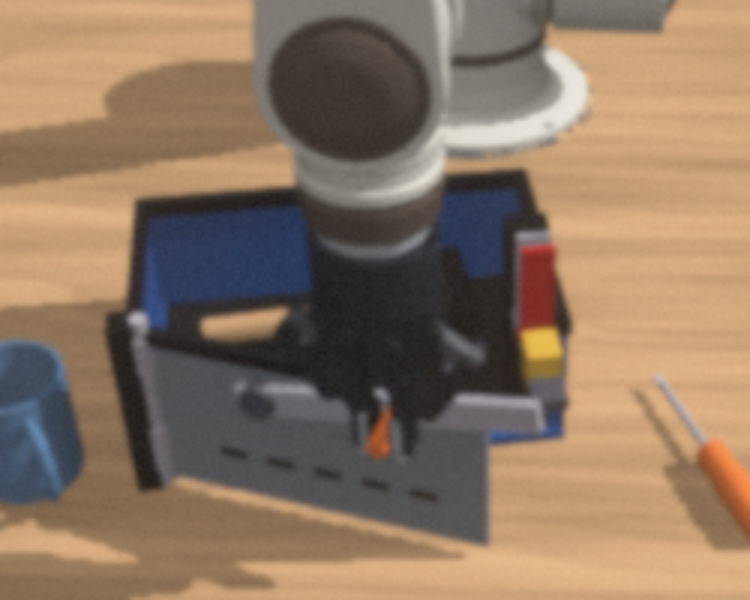

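Emit:
move_arm(
  commands=[
    {"claw": -1,"travel": [0.32,0.05,0],"turn": -0.97},
    {"claw": -1,"travel": [0.32,0.05,0],"turn": -0.97},
    {"claw": -1,"travel": [0.32,0.05,0],"turn": -0.97},
    {"claw": -1,"travel": [0.32,0.05,0],"turn": -0.97},
    {"claw": -1,"travel": [0.32,0.05,0],"turn": -0.97},
  ],
)

```text
time: 6.45
ee_pos: [0.6453, -0.0176, 0.2898]
tcp_rot: [180.0, 0.0, 169.7]
wrist_force: [-0.5, -4.1, -4.0]
opening: 0.0127
```

Emit:
move_arm(
  commands=[
    {"claw": -1,"travel": [0.32,0.05,0],"turn": -0.97},
    {"claw": -1,"travel": [0.32,0.05,0],"turn": -0.97},
    {"claw": -1,"travel": [0.32,0.05,0],"turn": -0.97},
    {"claw": -1,"travel": [0.32,0.05,0],"turn": -0.97},
    {"claw": -1,"travel": [0.32,0.05,0],"turn": -0.97},
  ],
)

```text
time: 6.87
ee_pos: [0.6299, -0.0127, 0.2898]
tcp_rot: [180.0, 0.0, 174.6]
wrist_force: [0.1, -2.1, -2.6]
opening: 0.0132
```

```bash
python3 st.py; python3 - <<'E'
from plan import *
g=.4463-10*np.radians(.97); print(g,pin(g,.2)+[0,0,.1547],yaw(g))
E
```

```text
t 6.87 q [-1.2 15.2  9.1 83.8  0.   4.2] pos [ 0.6299 -0.0127  0.2898] rot [179.97   0.02 174.6 ] F [ 0.05 -2.09 -2.59] op 0.0132
0.27700306255655005 [ 0.6305899  -0.01150644  0.28956693] 174.63933091296335
```

Tracking the model; continue.

Emit:
move_arm(
  commands=[
    {"claw": -1,"travel": [0.32,0.05,0],"turn": -0.97},
    {"claw": -1,"travel": [0.32,0.05,0],"turn": -0.97},
    {"claw": -1,"travel": [0.32,0.05,0],"turn": -0.97},
    {"claw": -1,"travel": [0.32,0.05,0],"turn": -0.97},
    {"claw": -1,"travel": [0.32,0.05,0],"turn": -0.97},
  ],
)

```text
time: 7.28
ee_pos: [0.6142, -0.0091, 0.2898]
tcp_rot: [179.9, 0.0, 179.5]
wrist_force: [0.9, 2.7, -2.5]
opening: 0.0131
```

Emit:
move_arm(
  commands=[
    {"claw": -1,"travel": [0.32,0.05,0],"turn": -0.97},
    {"claw": -1,"travel": [0.32,0.05,0],"turn": -0.97},
    {"claw": -1,"travel": [0.32,0.05,0],"turn": -0.97},
    {"claw": -1,"travel": [0.32,0.05,0],"turn": -0.97},
    {"claw": -1,"travel": [0.32,0.05,0],"turn": -0.97},
  ],
)

```text
time: 7.7
ee_pos: [0.5981, -0.0067, 0.2899]
tcp_rot: [179.9, 0.0, -175.7]
wrist_force: [2.2, 6.5, -2.3]
opening: 0.0129
```

Emit:
move_arm(
  commands=[
    {"claw": -1,"travel": [0.32,0.05,0],"turn": -0.97},
    {"claw": -1,"travel": [0.32,0.05,0],"turn": -0.97},
    {"claw": -1,"travel": [0,0,0],"turn": 0},
    {"claw": -1,"travel": [0,0,0],"turn": 0},
  ],
)

```text
time: 8.03
ee_pos: [0.5915, -0.0062, 0.2899]
tcp_rot: [179.9, 0.0, -173.8]
wrist_force: [0.3, 6.7, -1.8]
opening: 0.0127
```

```bash
python3 st.py; python3 - <<'E'
from plan import *
from workcell import viewer
import cv2
cv2.imwrite("pics/wrist5.png",viewer.camera("wrist"));cv2.imwrite("pics/scene5.png",cv2.resize(viewer.camera("scene")[130:330,150:400],None,fx=3,fy=3))
g=.4463-22*np.radians(.97); print(g,pin(g,.2)+[0,0,.1547],yaw(g))
E
```

```text
t 8.03 q [-0.6  9.9  2.8 82.9  0.1 -6.9] pos [ 0.5915 -0.0062  0.2899] rot [ 179.9     0.01 -173.77] F [ 0.28  6.73 -1.8 ] op 0.0127
0.07384673762441007 [ 0.59240675 -0.00491689  0.28956693] 186.27933091296336
```

View pics/wrist5.png

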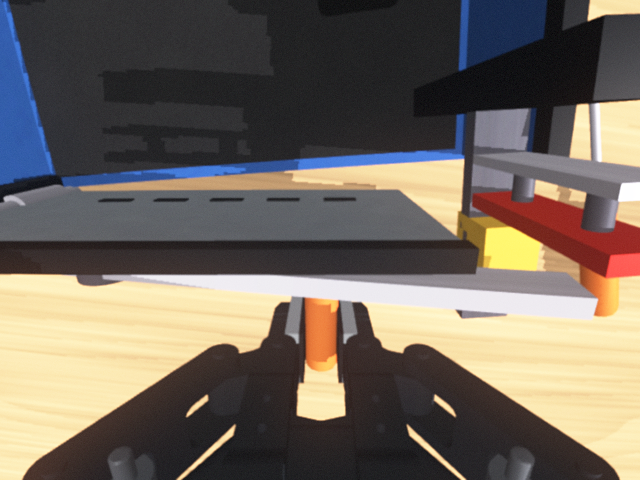

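View pics/scene5.png

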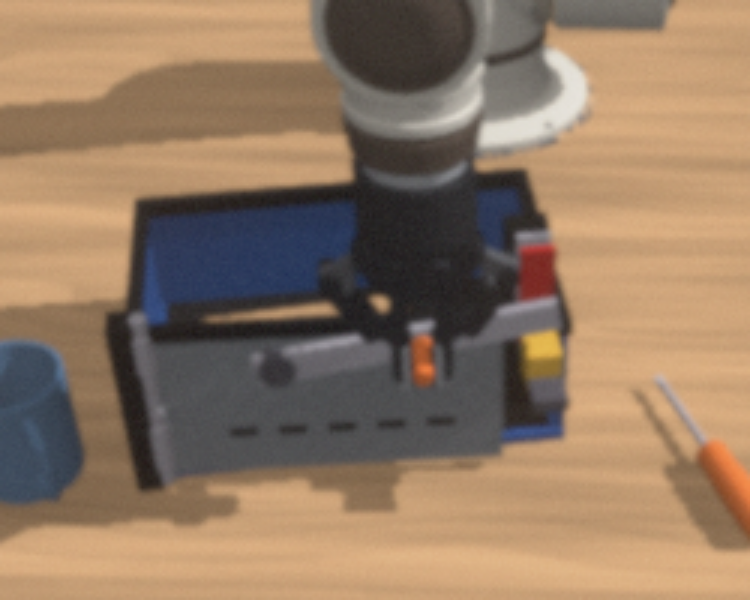

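```bash
python3 plan.py .0738 .2 .014 .2 8; python3 plan.py .014 .2 -.02 .2 10
```

```text
[np.float64(0.14), np.float64(0.02), np.float64(-0.0)] -0.43
[np.float64(0.14), np.float64(0.02), np.float64(-0.0)] -0.43
[np.float64(0.14), np.float64(0.02), np.float64(-0.0)] -0.43
[np.float64(0.14), np.float64(0.02), np.float64(-0.0)] -0.43
[np.float64(0.14), np.float64(0.02), np.float64(-0.0)] -0.43
[np.float64(0.14), np.float64(0.02), np.float64(-0.0)] -0.43
[np.float64(0.14), np.float64(0.02), np.float64(-0.0)] -0.43
[np.float64(0.14), np.float64(0.02), np.float64(-0.0)] -0.43
end tcp [ 0.581  -0.0045  0.2896] 189.71
[np.float64(0.06), np.float64(0.01), np.float64(-0.0)] -0.19
[np.float64(0.06), np.float64(0.01), np.float64(-0.0)] -0.19
[np.float64(0.06), np.float64(0.01), np.float64(-0.0)] -0.19
[np.float64(0.06), np.float64(0.01), np.float64(-0.0)] -0.19
[np.float64(0.06), np.float64(0.01), np.float64(-0.0)] -0.19
[np.float64(0.06), np.float64(0.01), np.float64(-0.0)] -0.19
[np.float64(0.06), np.float64(0.01), np.float64(-0.0)] -0.19
[np.float64(0.06), np.float64(0.01), np.float64(-0.0)] -0.19
[np.float64(0.06), np.float64(0.01), np.float64(-0.0)] -0.19
[np.float64(0.06), np.float64(0.01), np.float64(-0.0)] -0.19
end tcp [ 0.5745 -0.0045  0.2896] 191.66
```

Emit:
move_arm(
  commands=[
    {"claw": -1,"travel": [0.14,0.04,0],"turn": -0.43},
    {"claw": -1,"travel": [0.14,0.04,0],"turn": -0.43},
    {"claw": -1,"travel": [0.14,0.04,0],"turn": -0.43},
    {"claw": -1,"travel": [0.14,0.03,0],"turn": -0.43},
  ],
)

```text
time: 8.47
ee_pos: [0.5859, -0.0057, 0.2897]
tcp_rot: [179.9, 0.0, -172.1]
wrist_force: [1.3, 4.2, -2.0]
opening: 0.013
```

Emit:
move_arm(
  commands=[
    {"claw": -1,"travel": [0.14,0.02,0],"turn": -0.43},
    {"claw": -1,"travel": [0.14,0.02,0],"turn": -0.43},
    {"claw": -1,"travel": [0.14,0.02,0],"turn": -0.43},
    {"claw": -1,"travel": [0.14,0.02,0],"turn": -0.43},
    {"claw": -1,"travel": [0,0,0],"turn": 0},
  ],
)

```text
time: 8.88
ee_pos: [0.58, -0.0056, 0.2898]
tcp_rot: [179.9, 0.0, -170.3]
wrist_force: [0.5, 6.6, -2.1]
opening: 0.0129
```

```bash
python3 st.py; python3 - <<'E'
from workcell import viewer
import cv2
cv2.imwrite("pics/wrist6.png",viewer.camera("wrist"))
E
```

```text
t 8.88 q [ -0.6   8.3   1.1  82.7   0.1 -10.2] pos [ 0.58   -0.0056  0.2898] rot [ 179.92    0.   -170.33] F [ 0.45  6.61 -2.12] op 0.0129
```

View pics/wrist6.png

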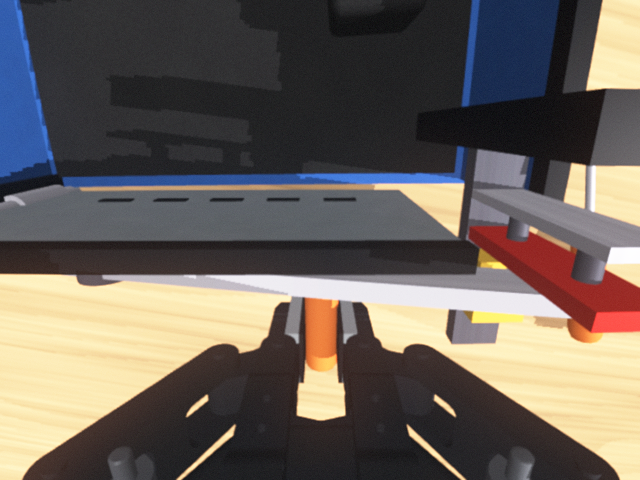

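Emit:
move_arm(
  commands=[
    {"claw": -1,"travel": [0.03,0.01,0],"turn": -0.09},
    {"claw": -1,"travel": [0.03,0.01,0],"turn": -0.09},
    {"claw": -1,"travel": [0.03,0.01,0],"turn": -0.09},
    {"claw": -1,"travel": [0.03,0.01,0],"turn": -0.09},
    {"claw": -1,"travel": [0.03,0.01,0],"turn": -0.09},
  ],
)

```text
time: 9.35
ee_pos: [0.5787, -0.0055, 0.2897]
tcp_rot: [179.9, 0.0, -169.9]
wrist_force: [0.8, 5.7, -2.4]
opening: 0.0129
```

Emit:
move_arm(
  commands=[
    {"claw": -1,"travel": [0.03,0.01,0],"turn": -0.09},
    {"claw": -1,"travel": [0.03,0.01,0],"turn": -0.09},
    {"claw": -1,"travel": [0.03,0.01,0],"turn": -0.09},
    {"claw": -1,"travel": [0,0,0],"turn": 0},
    {"claw": -1,"travel": [0,0,0],"turn": 0},
  ],
)

```text
time: 9.77
ee_pos: [0.5777, -0.0054, 0.2897]
tcp_rot: [180.0, -0.0, -169.7]
wrist_force: [0.4, 5.5, -1.9]
opening: 0.013
```

```bash
python3 st.py; python3 - <<'E'
from workcell import viewer
import cv2
cv2.imwrite("pics/wrist7.png",viewer.camera("wrist"))
E
```

```text
t 9.77 q [ -0.5   8.    0.7  82.7   0.  -10.9] pos [ 0.5777 -0.0054  0.2897] rot [ 179.95   -0.   -169.65] F [ 0.39  5.47 -1.95] op 0.013
```

View pics/wrist7.png

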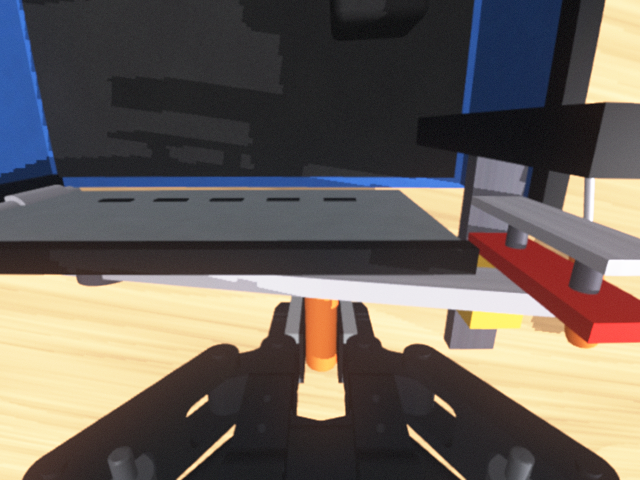

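Emit:
move_arm(
  commands=[
    {"claw": -1,"travel": [0.03,0.01,0],"turn": -0.09},
    {"claw": -1,"travel": [0.03,0.01,0],"turn": -0.09},
    {"claw": -1,"travel": [0.03,0.01,0],"turn": -0.09},
    {"claw": -1,"travel": [0,0,0],"turn": 0},
    {"claw": -1,"travel": [0,0,0],"turn": 0},
  ],
)

```text
time: 10.23
ee_pos: [0.5771, -0.0054, 0.2898]
tcp_rot: [180.0, 0.0, -169.4]
wrist_force: [1.8, 4.8, -3.8]
opening: 0.0128
```

```bash
python3 st.py
```

```text
t 10.23 q [ -0.5   7.9   0.6  82.6   0.  -11.1] pos [ 0.5771 -0.0054  0.2898] rot [ 179.98    0.05 -169.39] F [ 1.83  4.77 -3.78] op 0.0128
```

Emit:
move_arm(
  commands=[
    {"claw": -1,"travel": [0.03,0.0,0],"turn": -0.09},
    {"claw": -1,"travel": [0.03,0.0,0],"turn": -0.09},
    {"claw": -1,"travel": [0.03,0.0,0],"turn": -0.09},
    {"claw": -1,"travel": [0,0,0],"turn": 0},
    {"claw": -1,"travel": [0,0,0],"turn": 0},
  ],
)

```text
time: 10.65
ee_pos: [0.5765, -0.0055, 0.2897]
tcp_rot: [180.0, 0.1, -169.1]
wrist_force: [5.2, 5.6, -4.2]
opening: 0.0129
```

```bash
python3 st.py
```

```text
t 10.65 q [ -0.6   7.8   0.4  82.6   0.  -11.4] pos [ 0.5765 -0.0055  0.2897] rot [ 179.97    0.09 -169.12] F [ 5.17  5.61 -4.17] op 0.0129
```

Emit:
move_arm(
  commands=[
    {"claw": -1,"travel": [0.03,0.0,0],"turn": -0.07},
    {"claw": -1,"travel": [0.03,0.0,0],"turn": -0.07},
    {"claw": -1,"travel": [0.03,0.0,0],"turn": -0.07},
    {"claw": -1,"travel": [0,0,0],"turn": 0},
    {"claw": -1,"travel": [0,0,0],"turn": 0},
  ],
)

```text
time: 11.07
ee_pos: [0.5759, -0.0055, 0.2898]
tcp_rot: [180.0, 0.1, -168.9]
wrist_force: [6.6, 7.7, -5.5]
opening: 0.0129
```

Emit:
move_arm(
  commands=[
    {"claw": -1,"travel": [0.03,0.0,0],"turn": -0.07},
    {"claw": -1,"travel": [0.03,0.0,0],"turn": -0.07},
    {"claw": -1,"travel": [0.02,0.0,0],"turn": -0.07},
    {"claw": -1,"travel": [0,0,0],"turn": 0},
    {"claw": -1,"travel": [0,0,0],"turn": 0},
  ],
)

```text
time: 11.48
ee_pos: [0.5753, -0.0056, 0.2898]
tcp_rot: [180.0, 0.2, -168.7]
wrist_force: [8.7, 8.2, -5.3]
opening: 0.0129
```

```bash
python3 st.py; python3 - <<'E'
from workcell import viewer
import cv2
cv2.imwrite("pics/wrist8.png",viewer.camera("wrist"));cv2.imwrite("pics/scene8.png",cv2.resize(viewer.camera("scene")[200:300,280:380],None,fx=6,fy=6,interpolation=cv2.INTER_CUBIC))
E
```

```text
t 11.48 q [ -0.6   7.6   0.2  82.5   0.1 -11.9] pos [ 0.5753 -0.0056  0.2898] rot [ 179.95    0.18 -168.69] F [ 8.72  8.19 -5.3 ] op 0.0129
```

View pics/wrist8.png

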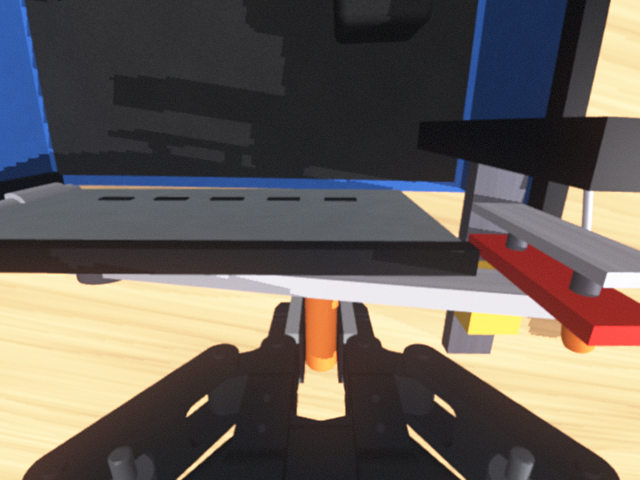

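View pics/scene8.png

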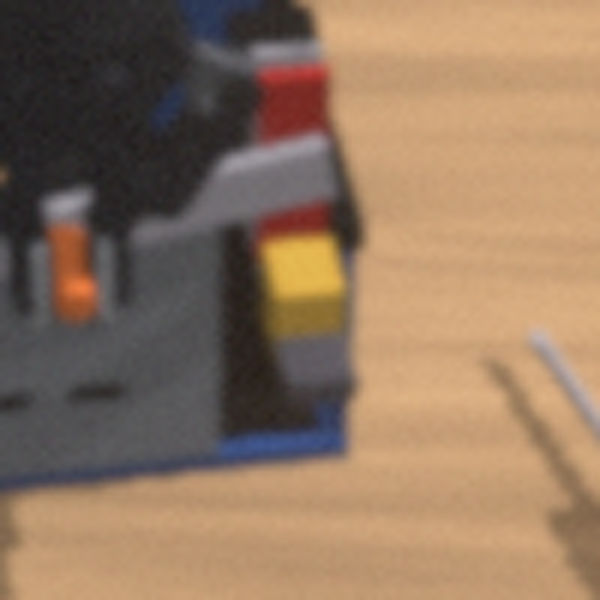

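Emit:
move_arm(
  commands=[
    {"claw": -1,"travel": [0.03,0.03,0],"turn": -0.07},
    {"claw": -1,"travel": [0.03,0.03,0],"turn": -0.07},
    {"claw": -1,"travel": [0.02,0.0,0],"turn": 0},
    {"claw": -1,"travel": [0,0,0],"turn": 0},
    {"claw": -1,"travel": [0,0,0],"turn": 0},
  ],
)

```text
time: 12.0
ee_pos: [0.5747, -0.0054, 0.2898]
tcp_rot: [-180.0, 0.2, -168.6]
wrist_force: [11.9, 5.4, -7.7]
opening: 0.0127
```

```bash
python3 st.py;python3 plan.py -.02 .2 -.02 0 8
```

```text
t 12.0 q [ -0.6   7.5   0.1  82.4   0.  -12. ] pos [ 0.5747 -0.0054  0.2898] rot [-179.99    0.22 -168.57] F [11.86  5.38 -7.73] op 0.0127
[np.float64(0.0), np.float64(0.05), np.float64(0.25)] -0.0
[np.float64(-0.0), np.float64(0.04), np.float64(0.25)] -0.0
[np.float64(0.0), np.float64(0.03), np.float64(0.25)] -0.0
[np.float64(-0.0), np.float64(0.03), np.float64(0.25)] -0.0
[np.float64(0.0), np.float64(0.02), np.float64(0.25)] -0.0
[np.float64(-0.0), np.float64(0.02), np.float64(0.25)] -0.0
[np.float64(0.0), np.float64(0.01), np.float64(0.25)] -0.0
[np.float64(0.0), np.float64(0.0), np.float64(0.25)] -0.0
end tcp [ 0.5741 -0.0026  0.2697] 191.66
```

Emit:
move_arm(
  commands=[
    {"claw": -1,"travel": [0,0.03,0.16],"turn": 0},
    {"claw": -1,"travel": [0,0.03,0.16],"turn": 0},
    {"claw": -1,"travel": [0,0.03,0.16],"turn": 0},
    {"claw": -1,"travel": [0,0.02,0.16],"turn": 0},
    {"claw": -1,"travel": [0,0.02,0.16],"turn": 0},
  ],
)

```text
time: 12.42
ee_pos: [0.5746, -0.0045, 0.2842]
tcp_rot: [-179.9, 0.4, -168.6]
wrist_force: [7.8, 3.0, 8.5]
opening: 0.013
```

Emit:
move_arm(
  commands=[
    {"claw": -1,"travel": [0,0.01,0.08],"turn": 0},
    {"claw": -1,"travel": [0,0.01,0.08],"turn": 0},
    {"claw": -1,"travel": [0,0.01,0.08],"turn": 0},
    {"claw": -1,"travel": [0,0,0],"turn": 0},
  ],
)

```text
time: 12.75
ee_pos: [0.5745, -0.0042, 0.2817]
tcp_rot: [-179.9, 0.4, -168.6]
wrist_force: [7.7, 2.8, 5.3]
opening: 0.0131
```

```bash
python3 st.py; python3 - <<'E'
from workcell import viewer
import cv2
cv2.imwrite("pics/wrist9.png",viewer.camera("wrist"));cv2.imwrite("pics/scene9.png",cv2.resize(viewer.camera("scene")[200:300,280:380],None,fx=6,fy=6,interpolation=cv2.INTER_CUBIC))
E
```

```text
t 12.75 q [ -0.4   7.4  -0.9  81.3  -0.  -11.8] pos [ 0.5745 -0.0042  0.2817] rot [-179.89    0.4  -168.59] F [7.74 2.82 5.27] op 0.0131
```

View pics/wrist9.png

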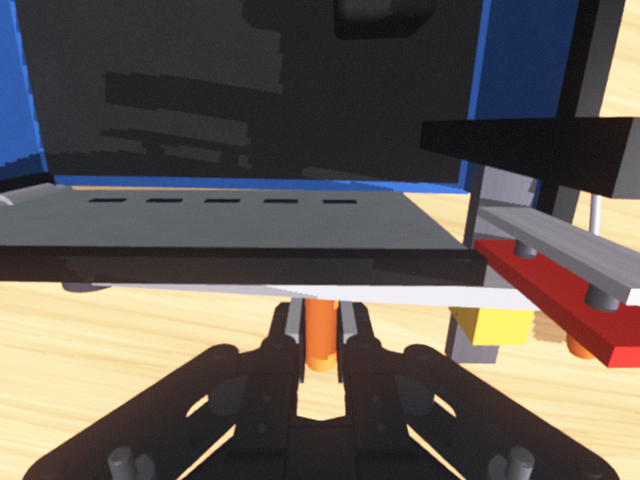

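View pics/scene9.png

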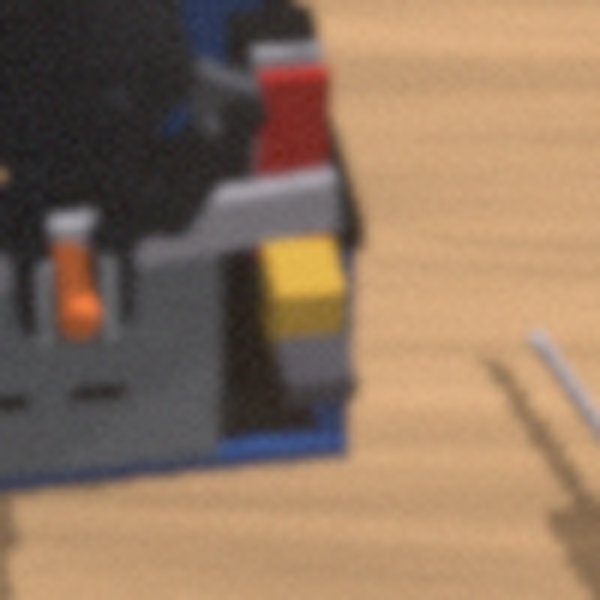

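Emit:
move_arm(
  commands=[
    {"claw": -1,"travel": [0.03,0.01,0.06],"turn": 0},
    {"claw": -1,"travel": [0,0.01,0.06],"turn": 0},
    {"claw": -1,"travel": [0,0.01,0.06],"turn": 0},
    {"claw": -1,"travel": [0,0,0.06],"turn": 0},
  ],
)

```text
time: 13.18
ee_pos: [0.5743, -0.004, 0.2795]
tcp_rot: [-179.9, 0.4, -168.6]
wrist_force: [8.3, 2.8, 7.5]
opening: 0.013
```

```bash
python3 st.py
```

```text
t 13.18 q [ -0.4   7.4  -1.1  81.   -0.  -11.8] pos [ 0.5743 -0.004   0.2795] rot [-179.88    0.43 -168.59] F [8.26 2.8  7.53] op 0.013
```

Emit:
move_arm(
  commands=[
    {"claw": -1,"travel": [0,0.01,0.05],"turn": 0},
    {"claw": -1,"travel": [0,0,0.05],"turn": 0},
    {"claw": -1,"travel": [0,0.01,0.05],"turn": 0},
    {"claw": -1,"travel": [0,0,0],"turn": 0},
  ],
)

```text
time: 13.52
ee_pos: [0.5743, -0.0039, 0.2781]
tcp_rot: [-179.9, 0.4, -168.6]
wrist_force: [9.3, 1.8, 7.5]
opening: 0.013
```

```bash
python3 st.py; python3 - <<'E'
from workcell import viewer
import cv2
cv2.imwrite("pics/wrist10.png",cv2.resize(viewer.camera("wrist")[180:380,380:640],None,fx=3,fy=3,interpolation=cv2.INTER_CUBIC))
E
```

```text
t 13.52 q [ -0.4   7.4  -1.3  80.9  -0.  -11.8] pos [ 0.5743 -0.0039  0.2781] rot [-179.86    0.43 -168.6 ] F [9.33 1.84 7.5 ] op 0.013
```

View pics/wrist10.png

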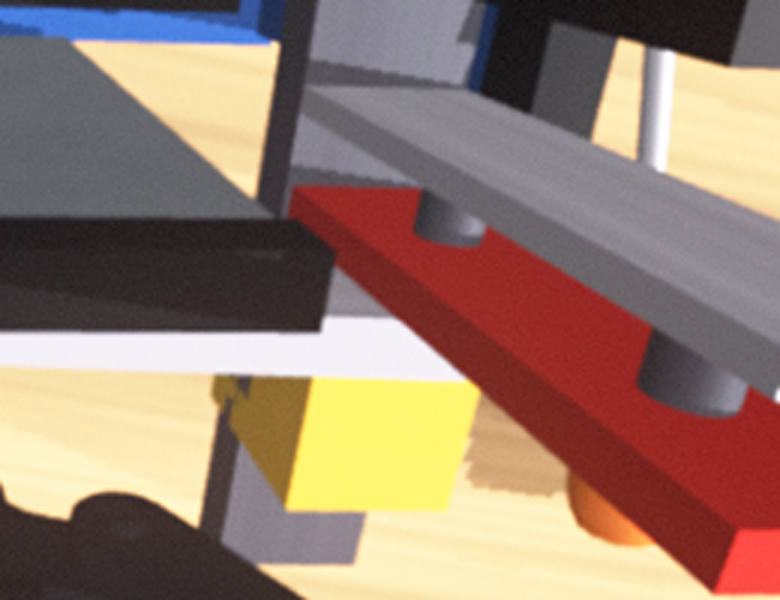

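Emit:
move_arm(
  commands=[
    {"claw": -1,"travel": [0,0,0.06],"turn": 0},
    {"claw": -1,"travel": [0,0.01,0.06],"turn": 0},
    {"claw": -1,"travel": [0,0,0.06],"turn": 0},
    {"claw": -1,"travel": [0,0,0.06],"turn": 0},
  ],
)

```text
time: 13.9
ee_pos: [0.5743, -0.0037, 0.2757]
tcp_rot: [-179.9, 0.4, -168.6]
wrist_force: [8.4, 2.9, 6.9]
opening: 0.0133
```

```bash
python3 st.py
```

```text
t 13.9 q [ -0.4   7.4  -1.5  80.6  -0.  -11.8] pos [ 0.5743 -0.0037  0.2757] rot [-179.87    0.43 -168.6 ] F [8.37 2.85 6.87] op 0.0133
```

Emit:
move_arm(
  commands=[
    {"claw": -1,"travel": [0,0,0.08],"turn": 0},
    {"claw": -1,"travel": [0,0,0.08],"turn": 0},
    {"claw": -1,"travel": [0,0,0.08],"turn": 0},
    {"claw": -1,"travel": [0,0,0.08],"turn": 0},
    {"claw": -1,"travel": [0,0,0.08],"turn": 0},
  ],
)

```text
time: 14.32
ee_pos: [0.5743, -0.0037, 0.2716]
tcp_rot: [-179.9, 0.4, -168.6]
wrist_force: [9.2, 2.0, 7.4]
opening: 0.0128
```

Emit:
move_arm(
  commands=[
    {"claw": -1,"travel": [0,0,0.05],"turn": 0},
    {"claw": -1,"travel": [0,0,0.05],"turn": 0},
    {"claw": -1,"travel": [0,0,0.05],"turn": 0},
  ],
)

```text
time: 14.57
ee_pos: [0.5743, -0.0037, 0.2707]
tcp_rot: [-179.9, 0.5, -168.6]
wrist_force: [7.0, 3.0, 15.0]
opening: 0.0133
```

```bash
python3 st.py; python3 - <<'E'
from workcell import viewer
import cv2
cv2.imwrite("pics/wrist11.png",viewer.camera("wrist"));cv2.imwrite("pics/scene11.png",cv2.resize(viewer.camera("scene")[200:300,280:380],None,fx=6,fy=6,interpolation=cv2.INTER_CUBIC))
E
```

```text
t 14.57 q [ -0.4   7.5  -2.   80.   -0.  -11.8] pos [ 0.5743 -0.0037  0.2707] rot [-179.88    0.45 -168.59] F [ 6.99  2.98 15.03] op 0.0133
```

View pics/scene11.png

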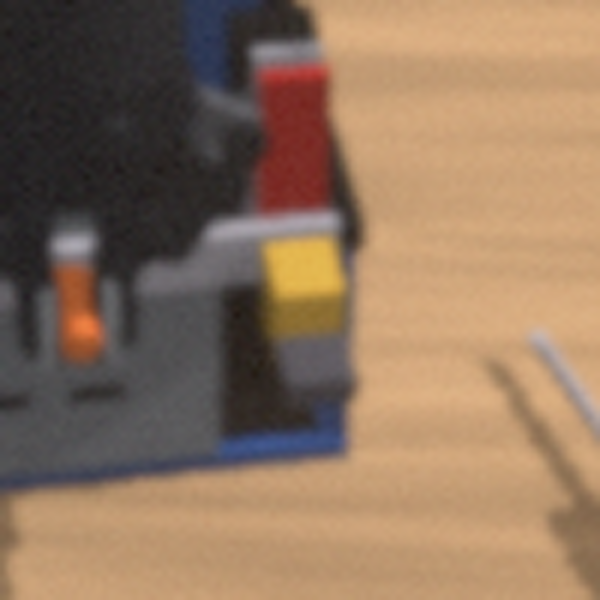

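Emit:
move_arm(
  commands=[
    {"claw": -1,"travel": [0,0,0.04],"turn": 0},
    {"claw": -1,"travel": [0,0,0.04],"turn": 0},
    {"claw": -1,"travel": [0,0,0],"turn": 0},
    {"claw": -1,"travel": [0,0,0],"turn": 0},
  ],
)

```text
time: 15.0
ee_pos: [0.5742, -0.0037, 0.2706]
tcp_rot: [-179.9, 0.5, -168.6]
wrist_force: [5.2, 1.7, 16.4]
opening: 0.0131
```

```bash
python3 st.py
```

```text
t 15.0 q [ -0.4   7.4  -2.1  80.   -0.  -11.8] pos [ 0.5742 -0.0037  0.2706] rot [-179.87    0.48 -168.59] F [ 5.22  1.71 16.42] op 0.0131
```

Emit:
move_arm(
  commands=[
    {"claw": -1,"travel": [-0.03,0,0],"turn": 0},
    {"claw": -1,"travel": [-0.03,0,0],"turn": 0},
    {"claw": -1,"travel": [-0.03,0,0],"turn": 0},
    {"claw": -1,"travel": [-0.03,0,0],"turn": 0},
    {"claw": -1,"travel": [0,0,0],"turn": 0},
  ],
)

```text
time: 15.42
ee_pos: [0.5748, -0.0036, 0.2707]
tcp_rot: [-179.9, 0.4, -168.6]
wrist_force: [-0.3, 1.5, 18.8]
opening: 0.0128
```

```bash
python3 st.py
```

```text
t 15.42 q [ -0.3   7.6  -1.9  80.1  -0.  -11.7] pos [ 0.5748 -0.0036  0.2707] rot [-179.87    0.38 -168.61] F [-0.34  1.46 18.82] op 0.0128
```

Emit:
move_arm(
  commands=[
    {"claw": -1,"travel": [0,0,-0.05],"turn": 0},
    {"claw": -1,"travel": [0,0,-0.04],"turn": 0},
    {"claw": -1,"travel": [0,0,0],"turn": 0},
  ],
)

```text
time: 15.67
ee_pos: [0.5749, -0.0036, 0.2707]
tcp_rot: [-179.9, 0.3, -168.6]
wrist_force: [2.5, 1.3, 12.8]
opening: 0.0129
```

```bash
python3 st.py
```

```text
t 15.67 q [ -0.3   7.6  -1.9  80.2  -0.  -11.7] pos [ 0.5749 -0.0036  0.2707] rot [-179.88    0.35 -168.6 ] F [ 2.54  1.28 12.75] op 0.0129
```

Emit:
move_arm(
  commands=[
    {"claw": -1,"travel": [-0.02,0,-0.04],"turn": 0},
    {"claw": -1,"travel": [0,0,0],"turn": 0},
    {"claw": -0.4,"travel": [0,0,0],"turn": 0},
    {"claw": 0,"travel": [0,0,0],"turn": 0},
    {"claw": 0.0,"travel": [0,0,0],"turn": 0},
  ],
)

```text
time: 16.08
ee_pos: [0.574, -0.0035, 0.2679]
tcp_rot: [-180.0, -0.0, -168.6]
wrist_force: [0.2, 0.4, 0.1]
opening: 0.0432
```

```bash
python3 st.py; python3 - <<'E'
from workcell import viewer
import cv2
cv2.imwrite("pics/wrist12.png",viewer.camera("wrist"))
cv2.imwrite("pics/scene12.png",cv2.resize(viewer.camera("scene")[200:300,280:380],None,fx=6,fy=6,interpolation=cv2.INTER_CUBIC))
E
```

```text
t 16.08 q [ -0.3   7.8  -2.   80.3  -0.  -11.7] pos [ 0.574  -0.0035  0.2679] rot [-179.97   -0.03 -168.61] F [0.2  0.42 0.14] op 0.0432
```

View pics/wrist12.png

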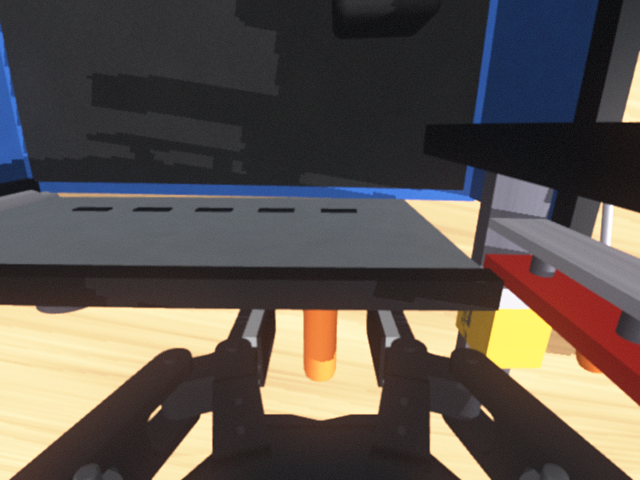

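View pics/scene12.png

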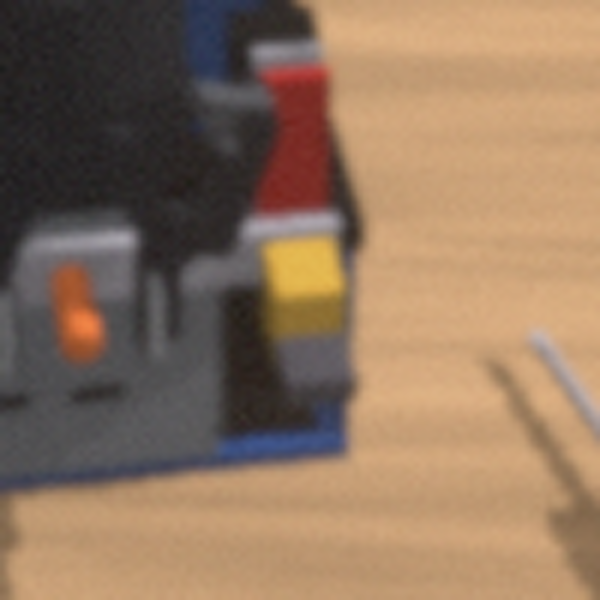

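Emit:
move_arm(
  commands=[
    {"claw": 0,"travel": [0,0,-1.5],"turn": 0},
    {"claw": 0,"travel": [0,0,-2.5],"turn": 0},
    {"claw": 0,"travel": [0,0,-3.5],"turn": 0},
    {"claw": 0,"travel": [0,0,-3.5],"turn": 0},
    {"claw": 0,"travel": [0,0,-3],"turn": 0},
  ],
)

```text
time: 16.6
ee_pos: [0.5739, -0.0033, 0.41]
tcp_rot: [-180.0, 0.0, -168.6]
wrist_force: [0.9, 0.4, 0.3]
opening: 0.0428
```

Emit:
move_arm(
  commands=[
    {"claw": 0,"travel": [3.5,0,-2],"turn": 0},
    {"claw": 0,"travel": [3.5,0,-2],"turn": 0},
    {"claw": 0,"travel": [3.5,0,-1],"turn": 0},
    {"claw": 0,"travel": [3.5,0,0],"turn": 0},
    {"claw": 0,"travel": [0,0,0],"turn": 0},
  ],
)

```text
time: 17.02
ee_pos: [0.4323, -0.0316, 0.4601]
tcp_rot: [-179.9, 0.1, -168.7]
wrist_force: [-0.0, 0.8, -1.6]
opening: 0.0429
```

```bash
python3 st.py; cat > chk.py <<'E'
from h import *
from workcell import viewer
v=np.load('v.npy'); im0=viewer.camera("scene"); p=viewer.camera_params("scene"); cv2.imwrite("pics/top13.png",viewer.camera("top"))
k=3.75; im=cv2.resize(im0[170:330,170:370],None,fx=k,fy=k,interpolation=cv2.INTER_CUBIC)
g=-.013
for l,c in ((0,(0,255,0)),):
    Q=[L(g,l,-.004,0,.011),L(g,l,-.004,.195,.011),L(g,l,-.004,.195,-.011),L(g,l,-.004,0,-.011)]
    q=((proj(T(v,np.array(Q)),p)-170)*k+k/2-.5).astype(int); cv2.polylines(im,[q.reshape(-1,1,2)],True,c,1)
cv2.imwrite("pics/scene13.png",im)
E
python3 chk.py
```

```text
t 17.02 q [ -4.2  -9.2   2.6 101.7  -0.  -15.5] pos [ 0.4323 -0.0316  0.4601] rot [-179.94    0.09 -168.65] F [-0.04  0.79 -1.63] op 0.0429
```

View pics/scene13.png

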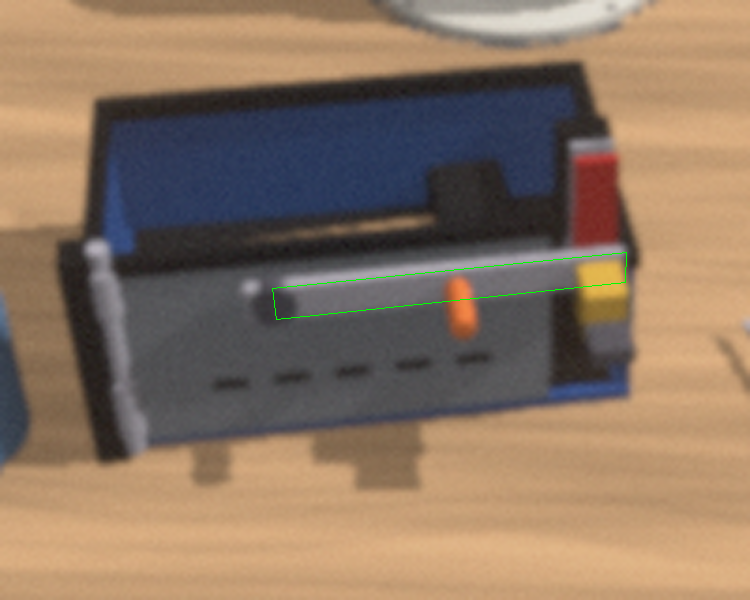

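View pics/top13.png

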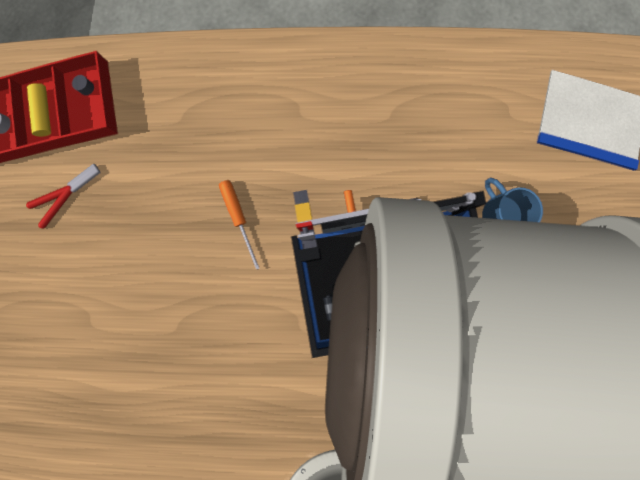

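```bash
python3 - <<'E'
from h import *
from workcell import viewer
v=np.load('v.npy'); p=viewer.camera_params("scene")
im0=np.mean([viewer.camera("scene").astype(float) for _ in range(4)],0).astype(np.uint8)
x0,y0,k=230,225,6; out=[]
for l,c in ((None,0),(0,(0,255,0)),(.03,(0,0,255))):
    im=cv2.resize(im0[y0:y0+45,x0:x0+120],None,fx=k,fy=4,interpolation=cv2.INTER_CUBIC)
    if l is not None:
        g=-.013
        for Q in ([L(g,l,-.004,0,.011),L(g,l,-.004,.195,.011),L(g,l,-.004,.195,-.011),L(g,l,-.004,0,-.011)],[L(g,l,.004,0,.011),L(g,l,.004,.195,.011)]):
            q=((proj(T(v,np.array(Q)),p)-[x0,y0])*[k,4]+[2.5,1.5]).astype(int); cv2.polylines(im,[q.reshape(-1,1,2)],False,c,1)
    out.append(im)
cv2.imwrite("pics/z14.png",np.vstack(out))
E
```

```text
(no output)
```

View pics/z14.png

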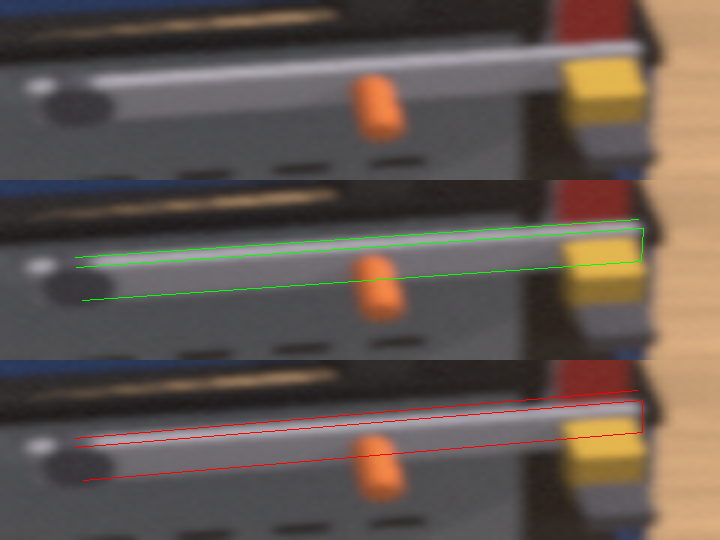

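```bash
python3 -c "
from workcell import bot
print(bot.job_done())"; python3 st.py
```

```text
the job is handed in; nothing more can be done
None
the job is handed in; nothing more can be done
```

The gate is shut and latched, and I handed the job in at about 17 s of the 64 s allowed; no verdict is reported.

- **What I did:** I found the bin, gate and catch from all three cameras. I pinched the thumb pin from above with 25 N, lifted the bar to about 0.2 rad with the gate at about 0.45 rad, and swung the gate shut. I pressed the back plate about 3 mm (roughly 8 N at the bar), lowered the bar to the floor, eased off in both directions, opened the fingers and backed away.
- **Final bar position:** In the last scene picture the bar lies behind the striker. A model bar drawn level (0 rad) matches it, while one drawn at 0.03 rad is clearly off. When I lowered it the last time, it gave only 0.1 mm for a 0.8 mm command, so it was resting on the floor.
- **Clear of everything:** After release the wrist force was about 0 and the gripper was well clear. The mug and screwdriver are where they started. The arm hid the mallet in the last top view, and only part of it shows in the last scene picture, where its head looks unmoved.
- **Checks that disagreed:**
  - **Bar angle:** The tool height put the bar about 1 mm high, near 0.01 rad, where the picture says level. I put this down to the pin slipping in the fingers; both values are within the limit.
  - **Pressing force:** While lowering, the sideways force fell with no change in position, suggesting only about 5 N at the bar where the position suggested about 10 N. I added 0.3 mm of press, and the bar went down behind the striker without landing on it.

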